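# Load the second slotted check weight on the hanging scale

### The arm

A 6-joint arm with a two-finger parallel gripper is mounted at the origin on a cart in front of the work surface, level with it; the furniture and walls round the work are solid. World frame = base frame: x ahead of the robot, y to its left, z up, the work surface at z = 0. Lengths are in m, angles in degrees, forces in N, time in s.
With the tool pointing down it reaches from about 0.375 to 0.9 m from the base axis. Payload 3.1 kg.
Tool frame: the origin (TCP) lies at the very end of the fingers, on their centre line; the grasp point (between the pads) lies 19 mm behind it (bot.grip_point_offset is the distance from the TCP to the grasp point, in m); z points along the fingers, x is the direction in which the jaws open and shut, and the axes are right-handed (so a half turn about z gives the same grasp; the last joint's range is limited). The gripper opens to 87 mm and grips with 3 to 60 N. Pads are 19 mm wide; open, the fingers measure 117 mm over their backs; the gripper's body (75 mm by 190 mm) begins 51 mm behind the grasp point.
Start: joints at [62.538, 30.224, 82.088, -0, 67.689, -10.227], TCP at [0.185, 0.597, 0.202] pointing down, gripper open.
Joint ranges: [-176.69, 176.69], [-43.24, 126.21], [12.49, 139.97], [-82, 262], [0, 151.66], [-163.58, 163.58]. Speed limits (degrees/s): [159.86, 159.86, 180, 180, 180, 180].

### API

Orientations are given as a 3x3 rotation matrix whose columns are the frame's x, y, z axes.
In Python, from rig import bot, capture, recognise, place_of gives the robot as it stands.
- The arm moves only by the tool send_rows, never from a script. Its argument "motion" is a list of rows, each a list of 2 entries, a list of its own where there are three numbers: the shift along the tool's x, y, z in mm, then the turn about the tool's z in rad. A call has exactly 5 rows; each row shifts and turns the pose as measured when the row begins, along the tool's axes as they then stand; what a row does not reach is not made up. A row lasts 1/12 s, in which the tool goes at most 41.7 mm and 7.16 degrees, less where a joint would pass 70% of its speed; a pose out of reach is approached as far as the arm can. A call with a gripper value outside its range is refused whole. "gripper" is the closure, from 0 (fully open) to 1 (shut), set as the call begins (left out, the last holds). The fingers move at their own pace and stop on an object; the grip force is fixed at half the most. Time passes only in rows, so rows that do not move let the fingers close, or fill a call up. It gives the time, the measured TCP pose, the force and the opening at its end, in the units of the state.
- bot.read_state(): the state, without advancing time (a new reading comes with each control period).
- capture(name): name is "side" or "top"; returns a dict with "image" (420x560x3 uint8, blue, green, red), "fx", "fy", "cx", "cy" (pixels), "dist_coeffs" ([k1, k2, p1, p2, k3] as OpenCV has them; the pictures are not rectified), "rvec" (rotation vector, rad) and "tvec" (3), from world to camera coordinates, as OpenCV has them. Camera axes: x right, y down, z forward; pixel columns grow to the right and rows downward; lengths in m; the calibration is good to about 2 mm. A picture is of the moment at which its call begins. There is no depth.
- bot.hand_in(): hands the job in, once; it reports no verdict.
Trained networks look in the newest picture that a camera, given by its name, has taken for a name from the list of things; names that differ only in an ending like _2 or _b are one class to them, and where a whole thing is asked for, a point or a joint stands for the part that bears it (a point fixed in the world has none). Each returns a list of dicts, best first, with "p" (0 to 1); they miss things now and then, are a little off and sometimes report something else, mostly with a low value. They report only what shows in the picture. A call takes as long as a camera call.
- recognise(camera, target): "xy" ([column, row] in pixels, amid what is visible of it).
- place_of(camera, target): "xy" ([column, row] in pixels: a listed point, or the origin of a listed thing).
The state is a dict: "time_s": time; "joint_positions": joint angles; "qvel": joint speeds; "tau": joint torques, N m; "position": TCP position; "tcp_rot": TCP orientation; "force": force on the tool from outside, world axes, zero at the start; "moment": the same for the moment, N m; "opening": opening from 0.0 (shut) to 1.0 (fully open).
Only numpy, scipy, OpenCV 4.12 (cv2) and the standard library are available. Lean on these libraries where they do the work, as an engineer would, in place of code of your own. Each camera call takes 0.05 s, during which the arm holds its last target.

### The job

For the scale check, take the slotted weight from the wooden rest and slide it sideways onto the scale's hanger stem, so that it lies flat on top of the weight already hanging there. Leave its slot turned roughly a quarter turn or more away from the slot of the weight below, let go of it, and leave the ribbon spools where they stand.

Things in the scene. Friction and masses are not known exactly. Their poses are not given: they have to be found in the camera images.
- loose_weight: metal weight to load, 0.08-0.16 kg: disc 100 mm across, 14 thick, 20 mm slot from the rim to 10 mm past the centre (fully home: stem at disc's centre). Opposite it a flat grip, 12 thick (y), 28 wide, 40 long, leans outward 35 degrees from vertical; its middle is at x -83, z 26 mm. Balance point x -26. Origin: centre of underside; +x out through the slot, z up
- loose_weight_slot (a point): mouth of the loose weight's slot: on its rim, 50 mm from the disc's centre, 7 mm above its underside
- hung_weight: the weight already on the hanger, not fastened; same shape, size and axes as the loose weight: origin at the centre of its underside, +x out through its slot, its grip opposite at -x, from 60 to 106 mm off its centre and rising to 50 mm above its underside (36 mm above its top face)
- scale_stand: hanging scale on a bracket stand, fixed; origin on the counter below the stem, +x to its post (20 mm thick, 100 mm behind the stem). Upright stem 12 mm thick, from the hanger foot up to the round scale head: 150 mm across, centred over the stem, underside 240 mm above the counter. Base plate 15 mm high, 100 mm wide, from 58 mm in front of the stem to 118 mm behind
- hanger_foot (a point): centre of the top of the round hanger foot (84 mm across), on the stem's axis, 56 mm above the counter; the hung weight lies on it, its top face 14 mm above this point
- weight_rest: wooden block, 86 mm square and 30 mm high, fixed; origin at the centre of its underside; the loose weight lies on its top with neck and grip overhanging
- ribbon_sage: ribbon spool lying on the counter, about 62 mm across and 30 mm high, a bystander; origin at its underside
- ribbon_copper: ribbon spool lying on the counter, about 72 mm across and 26 mm high, a bystander; origin at its underside

How it is judged (in metres and radians):
At the end, for the whole second after the job is handed in: The loose weight lies flat (4 degrees, underside 10-18 mm above the hanger foot) on the hung weight, which still lies flat on the foot; both disc centres within 10 mm of the stem's axis; the slots point some 50 degrees or more apart (60 always passes); at rest and released (horizontal distance between each of loose_weight, hung_weight and hanger_foot below 0.01 m and z of loose_weight in the frame of hanger_foot between 0.01 and 0.018 m and angle between each of loose_weight, hung_weight's own z axis and vertical below 0.07 rad and z of hung_weight in the frame of hanger_foot below 0.004 m and x of loose_weight_slot in the frame of hung_weight below 0.032 m and linear speed of loose_weight below 0.02 m/s); the robot touches nothing.
It fails at once if the sage ribbon spool is pushed more than 30 mm (distance of ribbon_sage from where it was at the start of the episode above 0.03 m).
It fails at once if the copper ribbon spool is pushed more than 30 mm (distance of ribbon_copper from where it was at the start of the episode above 0.03 m).
It also fails if it takes over 48 s, if anything falls off the work surface, if the arm or the gripper's body presses on something with over 40 N, if the wrist force passes 120 N, or if a joint passes its speed limit or range.

## Working session

There is one attempt and no reset: what is moved stays moved. The work goes in short steps, Python scripts to look and compute and a tool call to move; the robot and the scene stay as the last step left them, time stands still between calls to the robot, and variables do not carry over. Pictures are saved under pics/ and viewed, and the job is handed in when it is done.

Besides the shell and the picture viewer there is one more tool, called after "Call:" by a JSON object that holds its "method" and its "body". send_rows: Moves the arm, as the interface text tells. Its arguments: {"type":"object","properties":{"motion":{"type":"array","items":{"type":"array"}},"gripper":{"type":"number"}},"required":["motion"]}

```bash
ls; mkdir -p pics; python3 - <<'E'
from rig import bot, capture, recognise, place_of
import cv2
s=bot.read_state(); print(s, bot.grip_point_offset)
for n in ("side","top"):
    c=capture(n); cv2.imwrite(f"pics/{n}0.png",c["image"]); print(n,{k:c[k] for k in c if k!="image"})
    for t in ["loose_weight","loose_weight_slot","hung_weight","scale_stand","hanger_foot","weight_rest","ribbon_sage","ribbon_copper"]:
        print(t,"place",[(d["xy"],d["p"]) for d in place_of(n,t)][:3],"rec",[(d["xy"],d["p"]) for d in recognise(n,t)][:3])
print(bot.read_state()["time_s"])
E
```

```text
pics
{'time_s': 0.0, 'joint_positions': array([ 6.25370235e+01,  3.02785527e+01,  8.21550210e+01, -1.14237550e-03,
        6.76887738e+01, -1.02281163e+01]), 'qvel': array([-0.01055128, -0.03005045,  0.05610495,  0.02239527,  0.04930364,
        0.00262682]), 'tau': array([ 3.62709193e-05, -4.40045214e+01, -1.76591223e+01,  6.31630886e-02,
        5.81114867e-02, -1.72414275e-04]), 'position': array([0.18480958, 0.596253  , 0.20058369]), 'tcp_rot': array([[ 2.96280943e-01,  9.55100343e-01, -9.68411227e-04],
       [ 9.55098515e-01, -2.96282306e-01, -1.90323610e-03],
       [-2.10470456e-03, -3.61035539e-04, -9.99997720e-01]]), 'force': array([ 0.52467343, -0.68186228, -0.3933225 ]), 'moment': array([-0.04721358, -0.00363505, -0.01490363]), 'opening': 1.0001000106649858} 0.0187
side {'fx': 410.39723610989387, 'fy': 410.39723610989387, 'cx': 281.73348140117076, 'cy': 212.59413214123512, 'dist_coeffs': array([0.02560069, 0.        , 0.        , 0.        , 0.        ]), 'rvec': array([ 2.1869596 , -0.25858688,  0.10362676]), 'tvec': array([-0.38335662,  0.32598481,  0.5650618 ])}
loose_
[... 864 characters left out ...]
23067043]), 'tvec': array([0.05993279, 0.5416126 , 0.74001479])}
loose_weight place [([314.2, 214.8], 0.9)] rec [([310.4, 219.9], 0.91)]
loose_weight_slot place [([331.8, 197.7], 0.57)] rec [([213.5, 101.4], 0.47)]
hung_weight place [([230.3, 163.8], 0.66)] rec [([235.6, 170.7], 0.69)]
scale_stand place [([230.6, 170.3], 0.76)] rec [([209.6, 105.4], 0.96), ([234.7, 169.5], 0.73)]
hanger_foot place [([227.9, 156.8], 0.67)] rec [([214.1, 104.6], 0.85), ([255.9, 248.4], 0.74)]
weight_rest place [([313.0, 218.2], 0.59)] rec [([316.8, 211.4], 0.85)]
ribbon_sage place [([255.9, 252.5], 0.92)] rec [([254.8, 252.0], 0.67)]
ribbon_copper place [([209.9, 232.2], 0.84)] rec [([213.7, 232.1], 0.97)]
1.7
```

View images.

View pics/side0.png

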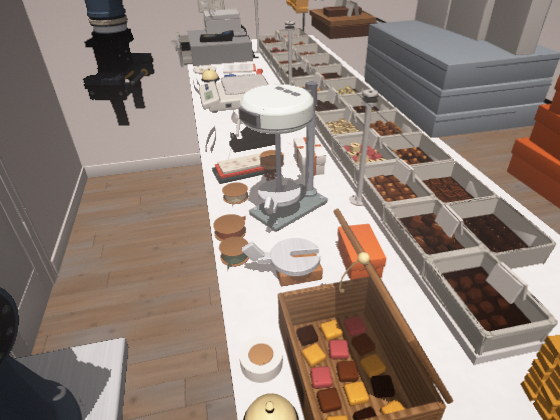

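View pics/top0.png

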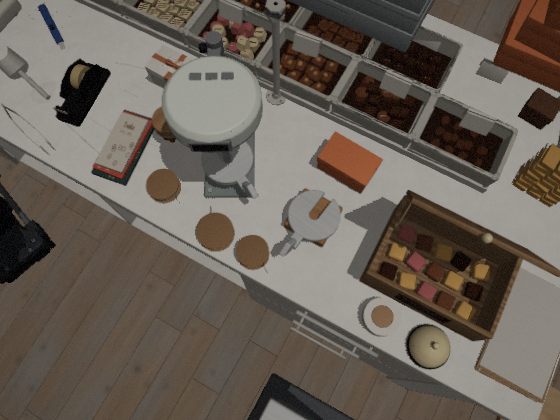

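```bash
cat > h.py <<'E'
import numpy as np, cv2
C={"side":dict(f=410.39723610989387,cx=281.73348140117076,cy=212.59413214123512,k=0.02560069,r=[ 2.1869596 , -0.25858688,  0.10362676],t=[-0.38335662,  0.32598481,  0.5650618 ]),
"top":dict(f=461.3724563961956,cx=274.2768572849287,cy=204.25449722607678,k=-0.05843309,r=[ 2.44607538, -1.44548428,  0.23067043],t=[0.05993279, 0.5416126 , 0.74001479])}
def par(n):
    c=C[n];K=np.array([[c["f"],0,c["cx"]],[0,c["f"],c["cy"]],[0,0,1.]]);return K,np.array([c["k"],0,0,0,0.]),np.array(c["r"]),np.array(c["t"])
def ray(n,uv):
    K,d,r,t=par(n);R=cv2.Rodrigues(r)[0]
    p=cv2.undistortPoints(np.array([[uv]],float),K,d)[0,0]
    return -R.T@t, R.T@np.array([p[0],p[1],1.])
def atz(n,uv,z):
    o,v=ray(n,uv);return o+v*(z-o[2])/v[2]
def proj(n,P):
    K,d,r,t=par(n);return cv2.projectPoints(np.array(P,float).reshape(-1,1,3),r,t,K,d)[0][:,0]
def tri(a,b):
    o1,v1=ray("side",a);o2,v2=ray("top",b)
    A=np.stack([v1,-v2],1);s=np.linalg.lstsq(A,o2-o1,rcond=None)[0]
    p,q=o1+s[0]*v1,o2+s[1]*v2;return (p+q)/2,np.linalg.norm(p-q)
E
python3 - <<'E'
from h import *
np.set_printoptions(precision=4,suppress=True)
for n in C: print(n,ray(n,(280,210)))
O={"loose_weight":((294.3,258.9),(314.2,214.8),.03),"slot":((320.7,254.8),(331.8,197.7),.037),"hung":((278.5,190.9),(230.3,163.8),.056),"stand":((278.8,216.4),(230.6,170.3),0),"foot":((276.2,196),(227.9,156.8),.056),"rest":((297.8,270.5),(313,218.2),0),"sage":((236,256.3),(255.9,252.5),0),"copper":((228.3,229.4),(209.9,232.2),0)}
for k,(a,b,z) in O.items(): print(k,atz("side",a,z),atz("top",b,z),*tri(a,b))
E
```

```text
side (array([ 0.3263, -0.3463,  0.5883]), array([ 0.1656,  0.7951, -0.5835]))
top (array([0.2116, 0.1759, 0.8768]), array([ 0.2771,  0.1493, -0.9493]))
loose_weight [0.4756 0.2439 0.03  ] [0.4819 0.2467 0.03  ] [0.4792 0.2466 0.0286] 0.0061628024210425465
slot [0.5277 0.2353 0.037 ] [0.5269 0.2322 0.037 ] [0.5262 0.232  0.04  ] 0.0007262103409042123
hung [0.491  0.4557 0.056 ] [0.4877 0.4352 0.056 ] [0.4841 0.4303 0.0723] 0.0034977018356843114
stand [0.4846 0.4303 0.    ] [0.4943 0.4448 0.    ] [ 0.4928  0.4476 -0.0114] 0.009838889623447896
foot [0.4811 0.4358 0.056 ] [0.4984 0.447  0.056 ] [0.4911 0.4471 0.0514] 0.01676330846218671
rest [0.4819 0.2402 0.    ] [0.4841 0.248  0.    ] [ 0.4853  0.2486 -0.0079] 0.002386064122346699
sage [0.3653 0.3139 0.    ] [0.3687 0.3131 0.    ] [0.3668 0.3126 0.0017] 0.003291903616375366
copper [0.3604 0.4102 0.    ] [0.3604 0.413  0.    ] [ 0.3607  0.4137 -0.0026] 0.00033839249661609267
```

```bash
python3 - <<'E'
import cv2
s=cv2.imread("pics/side0.png");t=cv2.imread("pics/top0.png")
cv2.imwrite("pics/c1.png",cv2.resize(s[140:300,200:380],None,fx=4.4,fy=3.75,interpolation=cv2.INTER_CUBIC) if 0 else cv2.resize(s[150:300,200:380],None,fx=4,fy=4,interpolation=cv2.INTER_CUBIC))
cv2.imwrite("pics/c2.png",cv2.resize(t[130:280,180:360],None,fx=4,fy=4,interpolation=cv2.INTER_CUBIC))
E
```

```text
(no output)
```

View pics/c1.png

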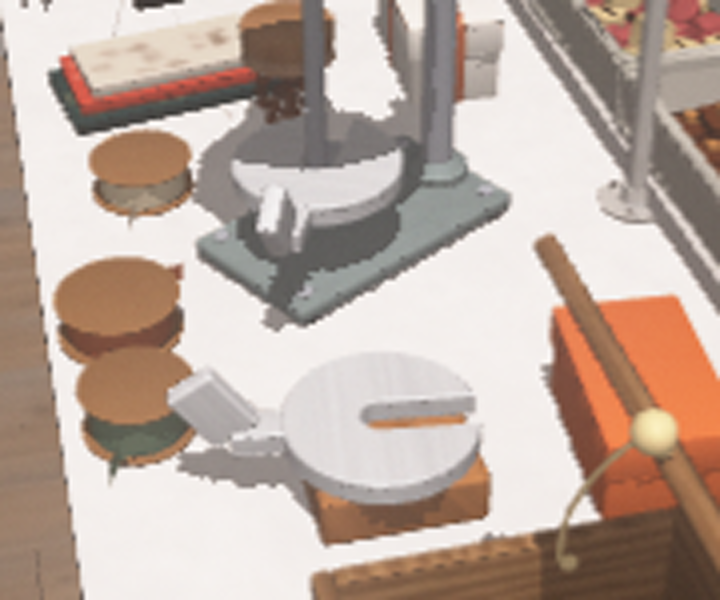

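View pics/c2.png

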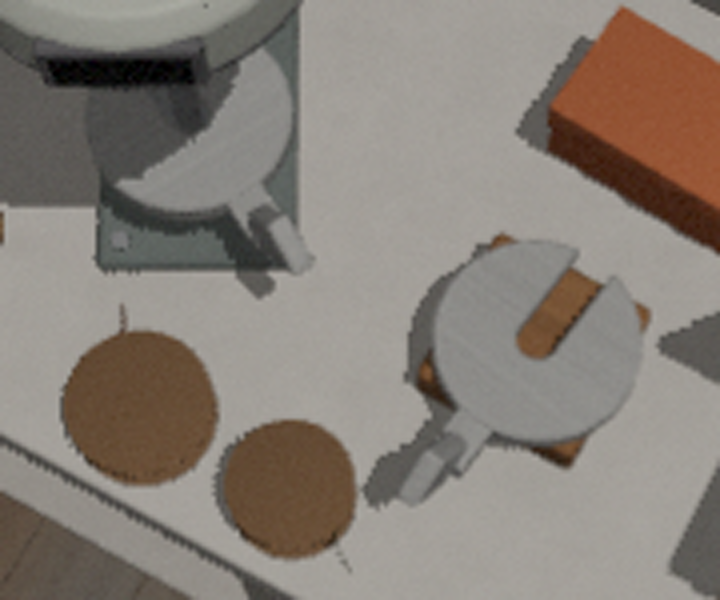

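```bash
python3 - <<'E'
import cv2
from h import *
s=cv2.imread("pics/side0.png");t=cv2.imread("pics/top0.png")
big=cv2.resize(s[0:140,40:220],None,fx=4,fy=4,interpolation=cv2.INTER_CUBIC)
big=np.clip(big.astype(float)*2.2,0,255).astype(np.uint8)
T=np.array([0.1848,0.5963,0.2006]);R=np.array([[.2963,.9551,0],[.9551,-.2963,0],[0,0,-1]])
for w,col in ((37.5,(0,255,255)),):
  for zz in (0,-.019,-.07,-.163,-.26):
    for a,b in ((.095,.0375),(.0435,.0095)):
      P=[T+R@np.array([sx*a,sy*b,zz]) for sx,sy in ((1,1),(1,-1),(-1,-1),(-1,1))]
      q=((proj("side",P)-[40,0])*4).astype(int)
      cv2.polylines(big,[q],True,(0,255,0) if a<.05 else (0,0,255),1)
cv2.imwrite("pics/c3.png",big)
E
```

```text
(no output)
```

View pics/c3.png

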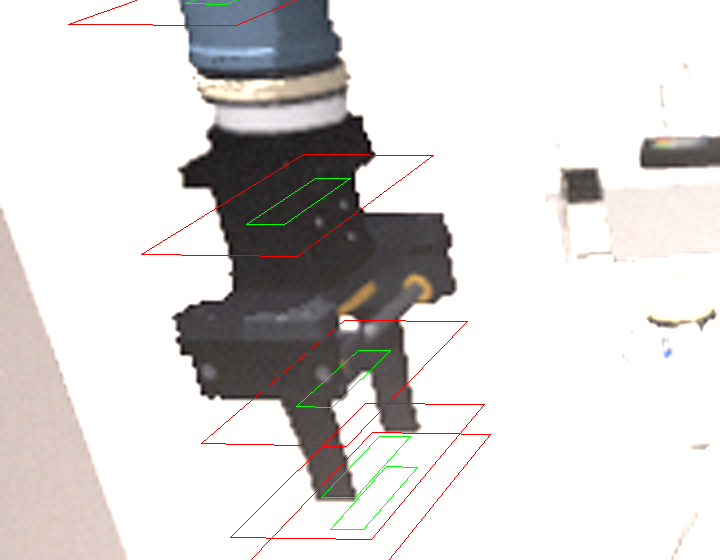

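```bash
cat >> h.py <<'E'
def circ(c,r,z,n=60):
    a=np.linspace(0,2*np.pi,n);return np.stack([c[0]+r*np.cos(a),c[1]+r*np.sin(a),np.full(n,z)],1)
def weight(x,y,yaw,z):
    c,s=np.cos(yaw),np.sin(yaw)
    L=[]
    L.append(circ((0,0),.05,.014)); L.append(circ((0,0),.05,0))
    a=np.linspace(np.pi/2,3*np.pi/2,15)
    L.append(np.array([[.049,.01,.014]]+[[.01*np.cos(t),.01*np.sin(t),.014] for t in a]+[[.049,-.01,.014]]))
    G=[(-.106,.0344),(-.083,.0504),(-.060,.0176),(-.083,.0016),(-.106,.0344)]
    for sy in (.006,-.006): L.append(np.array([[g[0],sy,g[1]] for g in G]))
    return [np.stack([x+c*p[:,0]-s*p[:,1],y+s*p[:,0]+c*p[:,1],z+p[:,2]],1) for p in L]
def stand(x,y,yaw,htop=.30):
    c,s=np.cos(yaw),np.sin(yaw)
    L=[circ((0,0),.075,.24),circ((0,0),.075,htop),circ((0,0),.042,.056),circ((.1,0),.01,.015),circ((.1,0),.01,.24),
       np.array([[0,0,.07],[0,0,.24]]),
       np.array([[-.058,.05,.015],[.118,.05,.015],[.118,-.05,.015],[-.058,-.05,.015],[-.058,.05,.015]])]
    return [np.stack([x+c*p[:,0]-s*p[:,1],y+s*p[:,0]+c*p[:,1],p[:,2]],1) for p in L]
def draw(img,n,Ls,crop,f,col):
    for l in Ls: cv2.polylines(img,[((proj(n,l)-[crop[0]-.0,crop[1]])*f).astype(int)],False,col,1)
def overlay(src,out,n,items,crop,f):
    im=cv2.imread(src)[crop[1]:crop[3],crop[0]:crop[2]]
    im=cv2.resize(im,None,fx=f,fy=f,interpolation=cv2.INTER_CUBIC)
    for Ls,col in items: draw(im,n,Ls,crop,f,col)
    cv2.imwrite(out,im)
E
python3 - <<'E'
from h import *
lw=weight(.481,.2455,np.radians(-15),.03)
st=stand(.489,.440,np.radians(0)); hw=weight(.489,.44,np.radians(90),.056)
it=[(lw,(0,0,255)),(st,(0,255,0)),(hw,(255,0,255))]
overlay("pics/side0.png","pics/o1.png","side",it,(200,75,360,305),2.6)
overlay("pics/top0.png","pics/o2.png","top",it,(150,40,360,280),2.5)
E
```

```text
(no output)
```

View pics/o1.png

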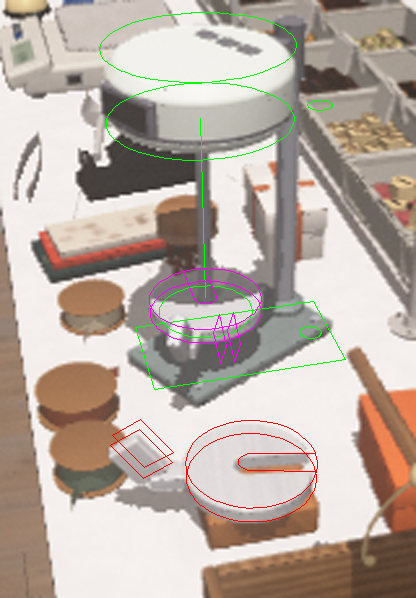

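View pics/o2.png

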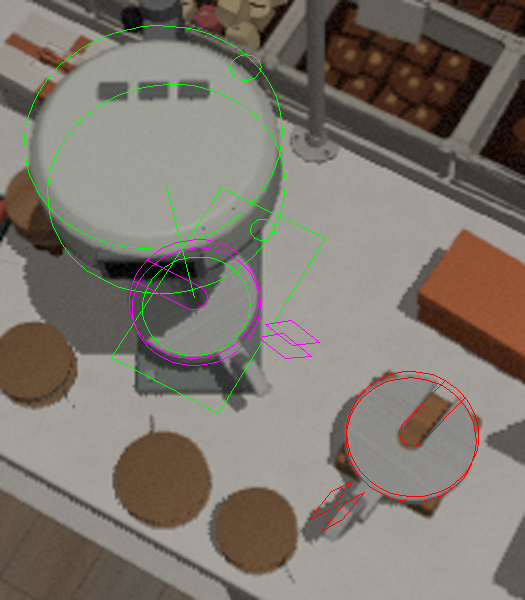

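```bash
cat > fit.py <<'E'
from h import *
from scipy.optimize import least_squares
import sys
np.set_printoptions(precision=4,suppress=True)
def edges(n,src):
    g=cv2.GaussianBlur(cv2.cvtColor(cv2.imread(src),cv2.COLOR_BGR2GRAY),(0,0),.8).astype(float)
    return np.hypot(cv2.Sobel(g,cv2.CV_64F,1,0),cv2.Sobel(g,cv2.CV_64F,0,1))
def dens(l,n=120):
    s=np.r_[0,np.cumsum(np.linalg.norm(np.diff(l,axis=0),axis=1))]
    u=np.linspace(0,s[-1],n);return np.stack([np.interp(u,s,l[:,k]) for k in range(3)],1)
def score(E,n,P):
    q=proj(n,P).astype(np.float32)
    return cv2.remap(E.astype(np.float32),q[:,0].reshape(1,-1),q[:,1].reshape(1,-1),cv2.INTER_LINEAR).ravel()
E
python3 - <<'E'
from fit import *
from scipy.optimize import minimize
Es=edges("side","pics/side0.png");Et=edges("top","pics/top0.png")
Es=np.minimum(Es,150);Et=np.minimum(Et,150)
def loose(p,w=("side","top")):
    L=weight(p[0],p[1],p[2],.03+p[3]); s=0
    for n,E in (("side",Es),("top",Et)):
        if n in w:
            for i in (0,2): s+=score(E,n,dens(L[i],100)).mean()*(2 if i==0 else 1)
    return -s
for w in (("side","top"),("side",),("top",)):
  best=None
  for x in np.arange(.474,.49,.003):
    for y in np.arange(.238,.256,.003):
      for a in np.radians([-20,-15,-10]):
        v=loose([x,y,a,0],w)
        if best is None or v<best[0]: best=(v,[x,y,a,0])
  r=minimize(loose if w is None else (lambda p:loose(p,w)),best[1],method="Nelder-Mead",options=dict(initial_simplex=np.array(best[1])+np.array([[0,0,0,0],[.003,0,0,0],[0,.003,0,0],[0,0,.08,0],[0,0,0,.003]])))
  r2=minimize(lambda p:loose(list(p)+[0],w),best[1][:3],method="Nelder-Mead",options=dict(initial_simplex=np.array(best[1][:3])+np.array([[0,0,0],[.003,0,0],[0,.003,0],[0,0,.08]])))
  print(w,r.x,np.degrees(r.x[2]),r.fun,"| z fixed",r2.x,np.degrees(r2.x[2]),r2.fun)
E
```

```text
('side', 'top') [ 0.4782  0.2463 -0.1438 -0.0025] -8.237962703173423 -623.6253051757812 | z fixed [ 0.4772  0.2452 -0.1401] -8.02807787637625 -601.9526977539062
('side',) [ 0.4762  0.2461 -0.1511 -0.002 ] -8.6595495433233 -335.65374755859375 | z fixed [ 0.4759  0.2439 -0.1506] -8.629467774708246 -334.57403564453125
('top',) [ 0.4775  0.2455 -0.1279  0.002 ] -7.3305219580206735 -299.7567138671875 | z fixed [ 0.4782  0.2458 -0.1295] -7.417216553476738 -300.02178955078125
```

```bash
python3 - <<'E'
from fit import *
from scipy.optimize import minimize
# landmarks base plate: side & top
def P(x,y,a,l):
    c,s=np.cos(a),np.sin(a);return np.array([x+c*l[0]-s*l[1],y+s*l[0]+c*l[1],l[2]])
obs=[("side",(249.4,211.5),(-.058,.05,.015)),("side",(276.2,228.3),(-.058,-.05,.015)),("side",(327.3,198.8),(.118,-.05,.015)),
("top",(204.5,196),(-.058,.05,.015)),("top",(254.6,197),(-.058,-.05,.015))]
for w in (("side","top"),("side",),("top",)):
    o=[q for q in obs if q[0] in w]
    f=lambda p:np.concatenate([proj(n,P(p[0],p[1],p[2],l))[0]-uv for n,uv,l in o])
    r=least_squares(f,[.489,.44,.5],loss="soft_l1");print(w,r.x,np.degrees(r.x[2]),f(r.x))
E
```

```text
('side', 'top') [0.4907 0.4403 0.5004] 28.671140748007698 [-1.0348 -2.0957 -0.6329 -0.0591  1.8862 -0.5622  0.3411  0.5926  0.3541
 -0.3669]
('side',) [0.489  0.4369 0.537 ] 30.766136054702407 [-1.5408 -0.5196  0.192   1.0229  0.8676 -0.7173]
('top',) [0.4911 0.44   0.4801] 27.508614254455953 [ 0.0205  0.0016 -0.0203 -0.0008]
```

```bash
python3 - <<'E'
from fit import *
st=(.4905,.440)
g=atz("top",(252.5,192),.056+.034); print(g, np.degrees(np.arctan2(g[1]-st[1],g[0]-st[0])),np.hypot(g[1]-st[1],g[0]-st[0]))
a=np.arctan2(st[1]-g[1],st[0]-g[0])
lw=weight(.478,.2456,np.radians(-8),.03)
for h in (.28,):
  it=[(lw,(0,0,255)),(stand(*st,np.radians(28.5),h),(0,255,0)),(weight(*st,a,.056),(255,0,255))]
  overlay("pics/side0.png","pics/o3.png","side",it,(200,75,360,305),2.6)
  overlay("pics/top0.png","pics/o4.png","top",it,(150,40,360,280),2.5)
E
```

```text
[0.4475 0.3602 0.09  ] -118.31965739861417 0.09066583103184189
```

View pics/o3.png

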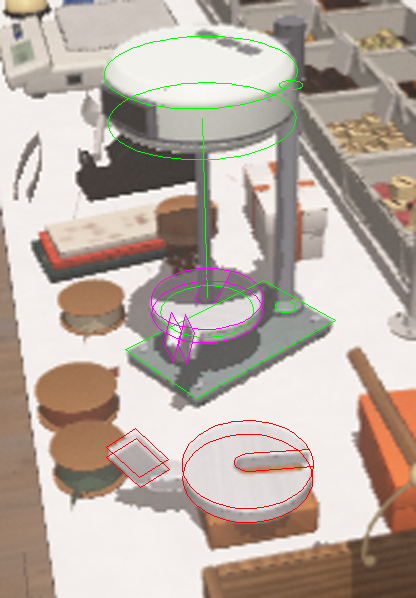

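View pics/o4.png

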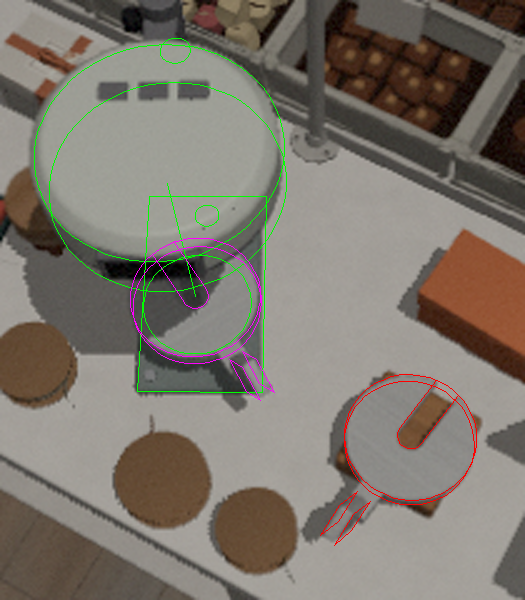

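```bash
cat > mv.py <<'E'
import numpy as np, sys
from rig import bot
def to(x,y,z,yaw=None):
    s=bot.read_state();R=np.array(s["tcp_rot"]);p=np.array(s["position"])
    d=R.T@(np.array([x,y,z])-p)*1000
    cur=np.degrees(np.arctan2(R[1,0],R[0,0]))
    t=0 if yaw is None else -((yaw-cur+90)%180-90)   # turn about tool z (down), deg
    print("t",round(s["time_s"],2),"pos",p.round(4),"yaw",round(cur,2),"tilt",R[:,2].round(4),"F",np.round(s["force"],1),"open",round(s["opening"],3),"q",np.round(s["joint_positions"],1))
    print("shift mm",d.round(1),"turn deg",round(t,2),"rad",round(np.radians(t),4))
if __name__=="__main__": to(*map(float,sys.argv[1:]))
E
python3 mv.py .383 .259 .13 82
```

```text
t 1.7 pos [0.1851 0.5969 0.2015] yaw 72.77 tilt [ 0. -0. -1.] F [-0.3 -0.4 -0.6] open 0.999 q [ 62.5  30.2  82.1  -0.   67.7 -10.2]
shift mm [-264.2  289.1   71.5] turn deg -9.23 rad -0.1611
```

Call:
{"method": "send_rows", "body": {"motion": [[[-26,29,5],0],[[-26,29,5],0],[[-26,29,5],0],[[-26,29,5],0],[[-26,29,5],0]], "gripper": 0.45}}

```text
time_s: 2.12
position: [0.286, 0.4344, 0.1766]
tcp_rot: [[0.283, 0.959, 0.005], [0.959, -0.283, 0.012], [0.013, 0.001, -1.0]]
force: [0.5, -0.0, -0.8]
opening: 0.709
```

Call:
{"method": "send_rows", "body": {"motion": [[[-26,29,5],0],[[-26,29,5],0],[[-20,24,5],0],[[-10,12,5],-0.08],[[0,0,0],-0.08]]}}

```text
time_s: 2.53
position: [0.3589, 0.3189, 0.1553]
tcp_rot: [[0.127, 0.992, 0.008], [0.992, -0.127, 0.011], [0.012, 0.006, -1.0]]
force: [-0.9, 0.8, 0.0]
opening: 0.551
```

```bash
python3 mv.py .383 .259 .1 82; python3 - <<'E'
from rig import capture
import cv2
for n in ("side","top"):
    c=capture(n); cv2.imwrite(f"pics/{n}1.png",c["image"])
a=cv2.imread("pics/side1.png")[120:320,170:370];b=cv2.imread("pics/top1.png")[130:330,200:400]
f=lambda i:cv2.resize(i,(400,400),interpolation=cv2.INTER_CUBIC)
cv2.imwrite("pics/p1.png",cv2.hconcat([f(a),f(b)]))
E
```

```text
t 2.53 pos [0.3589 0.3189 0.1553] yaw 82.69 tilt [ 0.0078  0.0113 -0.9999] F [-0.9  0.8  0. ] open 0.551 q [ 28.   22.9 105.9   0.5  50.5 -55. ]
shift mm [-57.   31.2  54.8] turn deg 0.69 rad 0.0121
```

View pics/p1.png

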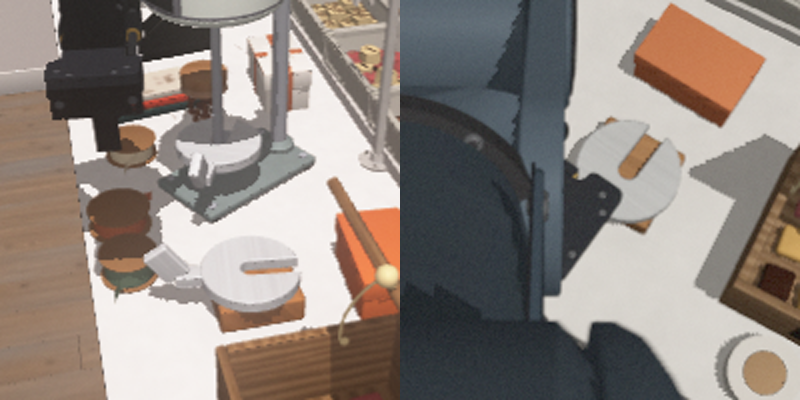

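Call:
{"method": "send_rows", "body": {"motion": [[[-25,14,10],0],[[-20,12,10],0],[[-10,5,5],0],[[0,0,0],0],[[0,0,0],0]]}}

```text
time_s: 3.05
position: [0.3838, 0.2653, 0.1314]
tcp_rot: [[0.135, 0.991, 0.014], [0.991, -0.135, 0.017], [0.019, 0.012, -1.0]]
force: [-0.1, -0.4, 0.1]
opening: 0.553
```

```bash
python3 mv.py .383 .259 .09 82; python3 - <<'E'
from rig import capture
import cv2
for n in ("side","top"):
    c=capture(n); cv2.imwrite(f"pics/{n}2.png",c["image"])
a=cv2.imread("pics/side2.png")[120:320,170:370]
f=lambda i:cv2.resize(i,(600,600),interpolation=cv2.INTER_CUBIC)
cv2.imwrite("pics/p2.png",f(a))
from h import *
import numpy as np
from rig import bot
s=bot.read_state();print(proj("side",[s["position"]]),proj("top",[s["position"]]))
E
```

```text
t 3.05 pos [0.3838 0.2653 0.1314] yaw 82.23 tilt [ 0.014   0.0174 -0.9997] F [-0.1 -0.4  0.1] open 0.553 q [ 20.4  24.2 109.4   0.9  45.3 -62.5]
shift mm [-7.1 -0.4 41.3] turn deg 0.23 rad 0.0041
[[243.30334305 218.79109231]] [[281.29276661 240.21144044]]
```

View pics/p2.png

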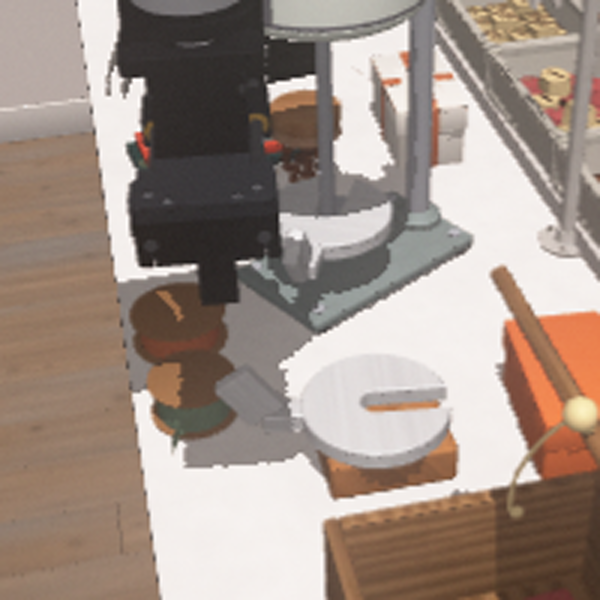

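View pics/top2.png

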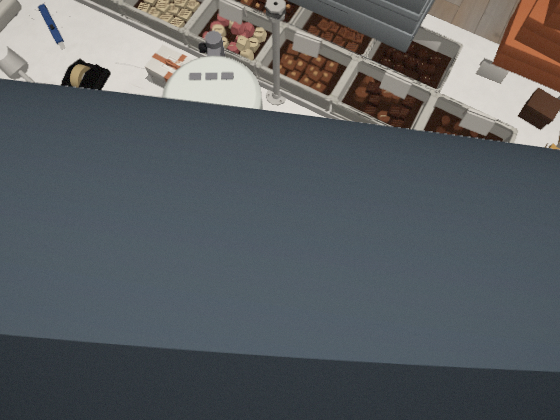

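```bash
python3 - <<'E'
from h import *
import numpy as np
from rig import bot
s=bot.read_state();R=np.array(s["tcp_rot"]);p=s["position"]
def q(l): return p+R@np.array(l)/1000
for l in ([0,0,0],[-24,-9.5,0],[-24,9.5,0],[-39,-9.5,0],[-39,9.5,0],[-39,0,-20],[-95,-37.5,-70],[-95,37.5,-70],[95,-37.5,-70],[95,37.5,-70],[-95,-37.5,-115],[-95,37.5,-115]):
    print(l,q(l).round(3),(proj("side",[q(l)])[0]).round(1),((proj("side",[q(l)])[0]-[170,120])*3).round())
E
```

```text
[0, 0, 0] [0.384 0.266 0.132] [243.3 218.8] [220. 296.]
[-24, -9.5, 0] [0.371 0.243 0.131] [238.3 227.3] [205. 322.]
[-24, 9.5, 0] [0.39  0.241 0.131] [248.8 226.5] [236. 319.]
[-39, -9.5, 0] [0.369 0.228 0.131] [238.3 232.6] [205. 338.]
[-39, 9.5, 0] [0.388 0.226 0.131] [249.  231.8] [237. 335.]
[-39, 0, -20] [0.378 0.227 0.151] [242.7 223.4] [218. 310.]
[-95, -37.5, -70] [0.333 0.175 0.199] [216.5 222.7] [139. 308.]
[-95, 37.5, -70] [0.407 0.165 0.2  ] [264.3 218.9] [283. 297.]
[95, -37.5, -70] [0.358 0.364 0.203] [219.8 161.7] [150. 125.]
[95, 37.5, -70] [0.432 0.354 0.204] [258.6 158.9] [266. 117.]
[-95, -37.5, -115] [0.332 0.175 0.244] [212.7 199.3] [128. 238.]
[-95, 37.5, -115] [0.407 0.165 0.245] [262.6 195.4] [278. 226.]
```

```bash
python3 - <<'E'
from h import *
T=np.array([0.1848,0.5963,0.2006]);R=np.array([[.2963,.9551,0],[.9551,-.2963,0],[0,0,-1]])
im=cv2.imread("pics/top0.png")[100:320,0:220]
im=cv2.resize(im,None,fx=2.7,fy=2.7,interpolation=cv2.INTER_CUBIC);im=np.clip(im.astype(float)*3,0,255).astype(np.uint8)
for dz,col in ((0,(0,255,0)),(.022,(0,0,255))):
  for z,a,b in ((0,.0585,.0095),(0,.0435,.0095),(-.07,.095,.0375),(-.115,.095,.0375)):
    P=[T+[0,0,dz]+R@np.array([sx*a,sy*b,z]) for sx,sy in ((1,1),(1,-1),(-1,-1),(-1,1),(1,1))]
    cv2.polylines(im,[((proj("top",P)-[0,100])*2.7).astype(int)],False,col,1)
cv2.imwrite("pics/p3.png",im)
im=cv2.imread("pics/side0.png")[0:140,40:220]
im=cv2.resize(im,None,fx=4,fy=4,interpolation=cv2.INTER_CUBIC);im=np.clip(im.astype(float)*2.2,0,255).astype(np.uint8)
for dz,col in ((.022,(0,0,255)),):
  for z,a,b in ((0,.0585,.0095),(0,.0435,.0095),(-.07,.095,.0375),(-.115,.095,.0375)):
    P=[T+[0,0,dz]+R@np.array([sx*a,sy*b,z]) for sx,sy in ((1,1),(1,-1),(-1,-1),(-1,1),(1,1))]
    cv2.polylines(im,[((proj("side",P)-[40,0])*4).astype(int)],False,col,1)
cv2.imwrite("pics/p4.png",im)
E
```

```text
(no output)
```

View pics/p3.png

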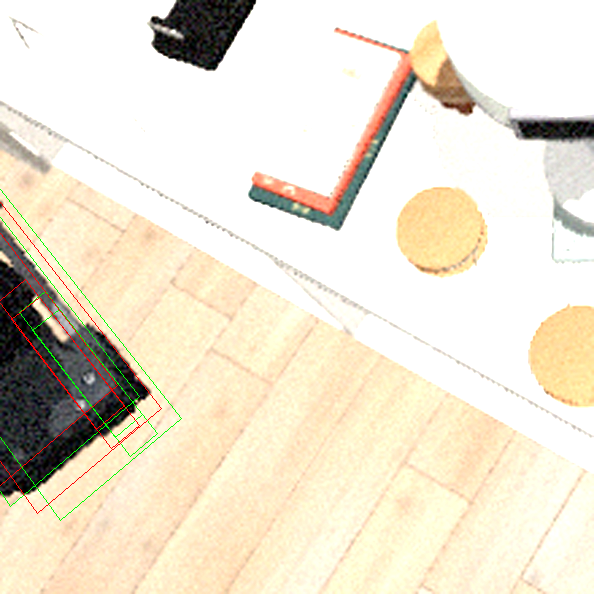

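View pics/p4.png

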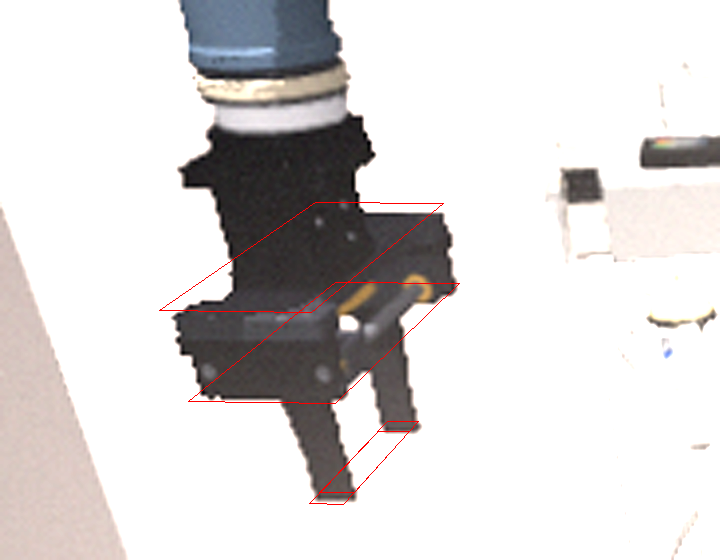

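Call:
{"method": "send_rows", "body": {"motion": [[[-7,0,20],0],[[0,0,20],0],[[0,0,20],0],[[0,0,15],0],[[0,0,0],0]]}}

```text
time_s: 3.57
position: [0.3869, 0.2673, 0.0581]
tcp_rot: [[0.128, 0.991, 0.027], [0.991, -0.129, 0.024], [0.027, 0.024, -0.999]]
force: [-0.5, -0.4, -0.1]
opening: 0.551
```

```bash
python3 mv.py .383 .259 .043 82; python3 - <<'E'
from rig import capture,bot
import cv2
for n in ("side",):
    c=capture(n); cv2.imwrite(f"pics/{n}3.png",c["image"])
a=cv2.imread("pics/side3.png")[150:300,170:370]
im=cv2.resize(a,None,fx=4,fy=4,interpolation=cv2.INTER_CUBIC)
from h import *
s=bot.read_state();R=np.array(s["tcp_rot"]);p=s["position"]
for dz,col in ((0,(0,255,0)),(.022,(0,0,255))):
  for a in (-.039,-.024,.024,.039):
    P=[p+[0,0,dz]+R@np.array([a,b,z]) for b,z in ((-.0095,-.03),(-.0095,0),(.0095,0),(.0095,-.03))]
    cv2.polylines(im,[((proj("side",P)-[170,150])*4).astype(int)],False,col,1)
cv2.imwrite("pics/p5.png",im)
E
```

```text
t 3.57 pos [0.3869 0.2673 0.0581] yaw 82.64 tilt [ 0.0271  0.0236 -0.9994] F [-0.5 -0.4 -0.1] open 0.551 q [ 20.5  32.3 112.8   1.3  32.9 -63.3]
shift mm [-9.1 -3.1 14.8] turn deg 0.64 rad 0.0112
```

View pics/p5.png

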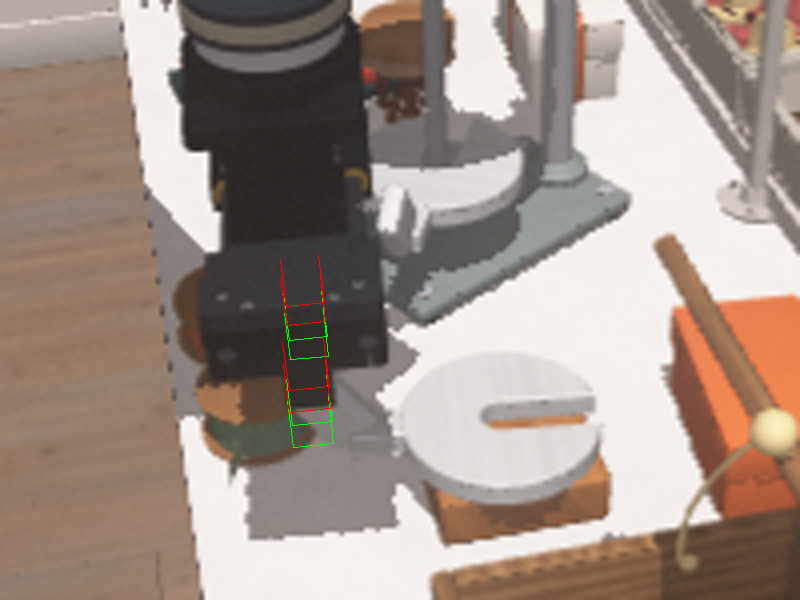

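Call:
{"method": "send_rows", "body": {"motion": [[[-9,-3,0],0.01],[[0,0,6],0],[[0,0,0],0],[[0,0,0],0],[[0,0,0],0]], "gripper": 0.6}}

```text
time_s: 4.03
position: [0.3843, 0.2607, 0.0558]
tcp_rot: [[0.136, 0.99, 0.034], [0.99, -0.137, 0.027], [0.031, 0.03, -0.999]]
force: [0.1, -0.6, -0.4]
opening: 0.41
```

```bash
python3 mv.py .383 .259 .034 82
```

```text
t 4.03 pos [0.3843 0.2607 0.0558] yaw 82.17 tilt [ 0.0343  0.0266 -0.9991] F [ 0.1 -0.6 -0.4] open 0.41 q [ 19.8  32.3 114.    1.5  31.3 -63.6]
shift mm [-2.5 -1.7 21.6] turn deg 0.17 rad 0.0029
```

Call:
{"method": "send_rows", "body": {"motion": [[[-3,-2,8],0],[[0,-1,8],0],[[0,-1,8],0],[[0,0,2],0],[[0,0,0],0]]}}

```text
time_s: 4.45
position: [0.3832, 0.2598, 0.0299]
tcp_rot: [[0.137, 0.99, 0.04], [0.99, -0.138, 0.029], [0.034, 0.036, -0.999]]
force: [0.9, -0.5, -0.2]
opening: 0.401
```

```bash
python3 mv.py .383 .259 .034 82; cat > snap.py <<'E'
import sys,cv2
from rig import capture,bot
from h import *
k=sys.argv[1];x0,y0,x1,y1=map(int,sys.argv[2:6]);f=float(sys.argv[6]);n=sys.argv[7] if len(sys.argv)>7 else "side"
c=capture(n);cv2.imwrite(f"pics/{n}{k}.png",c["image"])
im=cv2.resize(c["image"][y0:y1,x0:x1],None,fx=f,fy=f,interpolation=cv2.INTER_CUBIC)
cv2.imwrite(f"pics/z{k}.png",im)
E
python3 snap.py 4 170 150 370 300 4
```

```text
t 4.45 pos [0.3832 0.2598 0.0299] yaw 82.13 tilt [ 0.0401  0.0288 -0.9988] F [ 0.9 -0.5 -0.2] open 0.401 q [ 19.7  35.4 115.3   1.7  26.6 -63.9]
shift mm [-0.7  0.  -4.1] turn deg 0.13 rad 0.0023
```

View pics/z4.png

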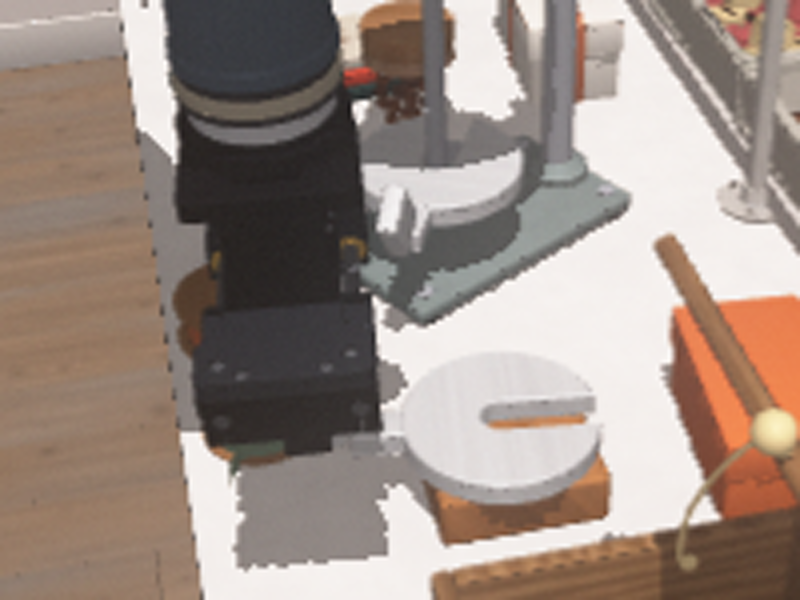

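Call:
{"method": "send_rows", "body": {"motion": [[[0,0,0],0],[[0,0,0],0],[[0,0,0],0],[[0,0,0],0],[[0,0,0],0]], "gripper": 1}}

```text
time_s: 4.92
position: [0.3837, 0.2601, 0.0305]
tcp_rot: [[0.137, 0.99, 0.041], [0.99, -0.138, 0.029], [0.034, 0.037, -0.999]]
force: [-0.3, -0.1, 1.5]
opening: 0.135
```

```bash
python3 mv.py .383 .259 .034 82;python3 snap.py 5 170 150 370 300 4
```

```text
t 4.92 pos [0.3837 0.2601 0.0305] yaw 82.15 tilt [ 0.0409  0.029  -0.9987] F [-0.3 -0.1  1.5] open 0.135 q [ 19.7  35.4 115.2   1.7  26.7 -63.9]
shift mm [-1.1 -0.4 -3.6] turn deg 0.15 rad 0.0026
```

View pics/z5.png

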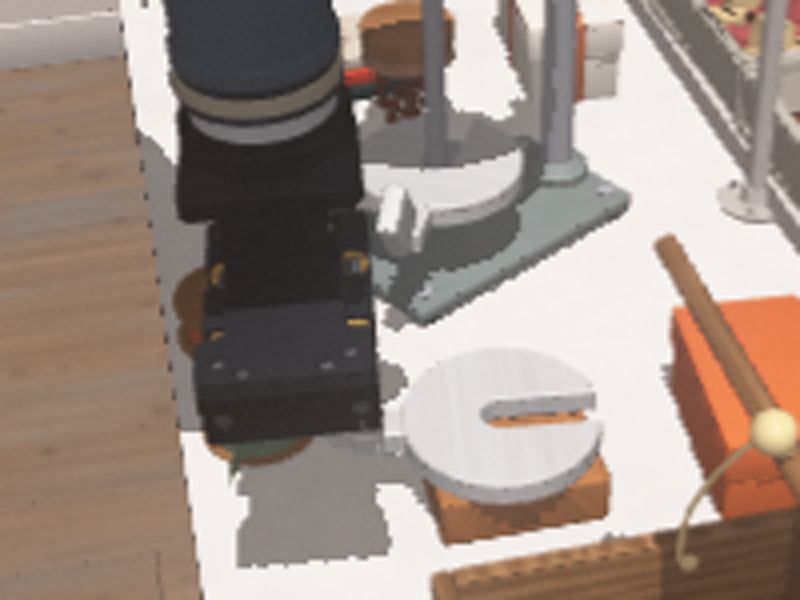

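Call:
{"method": "send_rows", "body": {"motion": [[[0,0,-8],0],[[0,0,-16],0],[[0,0,-20],0],[[0,0,-20],0],[[0,0,-12],0]]}}

```text
time_s: 5.38
position: [0.3771, 0.2566, 0.1078]
tcp_rot: [[0.137, 0.99, 0.031], [0.99, -0.138, 0.026], [0.03, 0.027, -0.999]]
force: [0.1, 0.4, -1.1]
opening: 0.137
```

```bash
python3 mv.py .33 .4985 .11 70;python3 snap.py 6 170 120 370 300 4
```

```text
t 5.38 pos [0.3771 0.2566 0.1078] yaw 82.1 tilt [ 0.0309  0.0257 -0.9992] F [ 0.1  0.4 -1.1] open 0.137 q [ 19.6  25.8 112.9   1.3  39.2 -63.5]
shift mm [233.1 -80.    2.6] turn deg 12.1 rad 0.2111
```

View pics/z6.png

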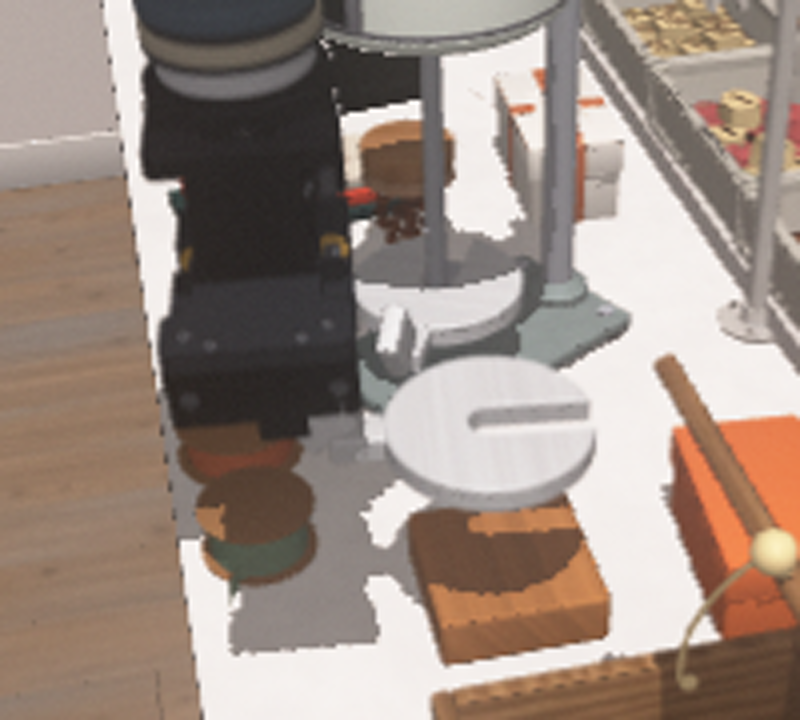

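Call:
{"method": "send_rows", "body": {"motion": [[[12,-8,-8],0],[[25,-15,-8],0],[[30,-15,-8],0],[[30,-10,-5],0],[[30,-10,0],0]]}}

```text
time_s: 5.85
position: [0.3361, 0.3888, 0.1432]
tcp_rot: [[0.149, 0.988, 0.034], [0.988, -0.149, 0.025], [0.029, 0.03, -0.999]]
force: [1.3, -0.2, -1.4]
opening: 0.133
```

```bash
python3 mv.py .33 .4985 .13 70
```

```text
t 5.85 pos [0.3361 0.3888 0.1432] yaw 81.45 tilt [ 0.0336  0.0247 -0.9991] F [ 1.3 -0.2 -1.4] open 0.133 q [ 36.7  25.7 103.2  -0.   48.7 -44.7]
shift mm [107.1 -22.8  15.7] turn deg 11.45 rad 0.1999
```

Call:
{"method": "send_rows", "body": {"motion": [[[28,-6,0],0.04],[[28,-6,0],0.06],[[28,-4,2],0.06],[[14,0,4],0.04],[[0,0,4],0]]}}

```text
time_s: 6.27
position: [0.3371, 0.4982, 0.1362]
tcp_rot: [[0.345, 0.938, 0.034], [0.938, -0.346, 0.03], [0.04, 0.022, -0.999]]
force: [0.1, -0.1, -0.8]
opening: 0.135
```

```bash
python3 mv.py .33 .4985 .08 70; python3 snap.py 7 170 100 370 280 4; python3 snap.py 8 120 80 320 260 4 top
```

```text
t 6.27 pos [0.3371 0.4982 0.1362] yaw 69.82 tilt [ 0.0345  0.0296 -0.999 ] F [ 0.1 -0.1 -0.8] open 0.135 q [ 45.4  32.   91.3  -0.3  54.1 -24.2]
shift mm [-4.4 -8.  55.9] turn deg -0.18 rad -0.0031
```

View pics/z7.png

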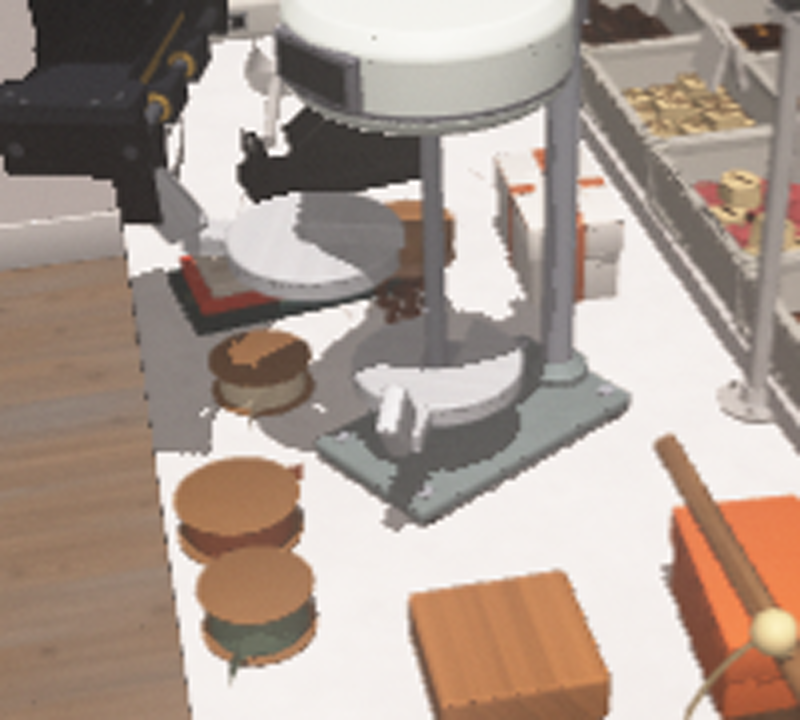

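View pics/z8.png

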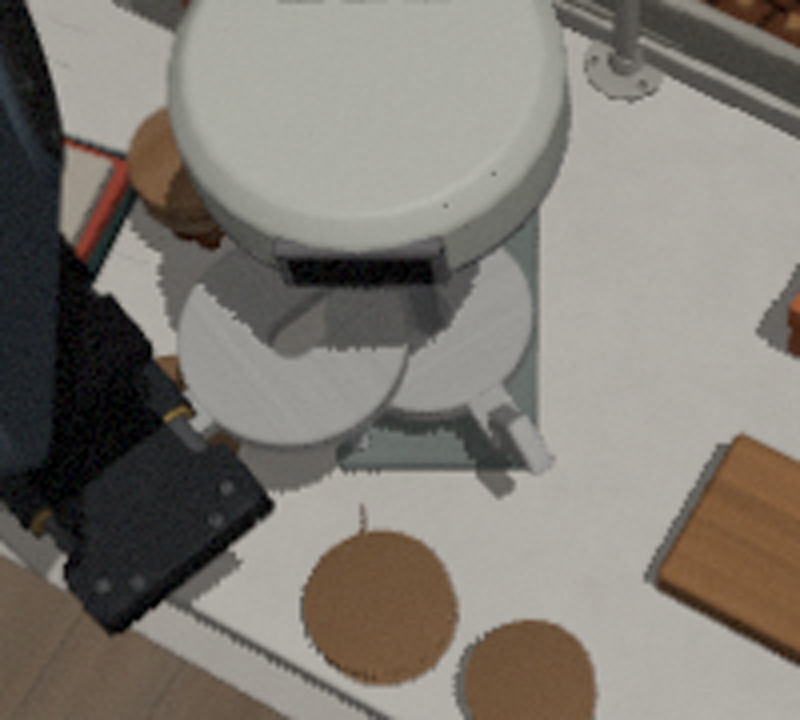

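```bash
cat > fitw.py <<'E'
from fit import *
from scipy.optimize import differential_evolution
from scipy.spatial.transform import Rotation as Ro
def wpts(p):
    # p: x,y,z(underside centre), yaw, pitch(+ nose down), roll
    Rm=Ro.from_euler("ZYX",[p[3],p[4],p[5]]).as_matrix()
    L=weight(0,0,0,0); return [l@Rm.T+np.array(p[:3]) for l in L]
def fitw(side,top,x0,sp=(.008,.008,.008,.12,.09,.06),parts=((0,1.5),(2,1)),arc=None):
    E={}
    if side: E["side"]=np.minimum(edges("side",side),120)
    if top: E["top"]=np.minimum(edges("top",top),120)
    def f(p):
        L=wpts(p);s=0
        for n in E:
            for i,w in parts:
                s+=w*score(E[n],n,dens(L[i],90)).mean()
            b=dens(L[1],90);s+=.5*score(E[n],n,b).mean()
        return -s
    b=[(a-d,a+d) for a,d in zip(x0,sp)]
    best=[]
    for seed in (0,1):
        r=differential_evolution(f,b,seed=seed,maxiter=150,popsize=15,tol=1e-6)
        best.append((r.fun,r.x)); print("fit",r.fun.round(1),r.x[:3].round(4),np.degrees(r.x[3:]).round(2))
    return min(best,key=lambda q:q[0])[1]
E
python3 - <<'E'
from fitw import *
a=np.radians(-20)
x0=[.3371+.095*np.cos(a),.4982+.095*np.sin(a),.1362,a,0,0]
p=fitw("pics/side7.png","pics/top8.png",x0)
overlay("pics/side7.png","pics/o5.png","side",[(wpts(p),(0,0,255))],(170,100,370,250),2)
overlay("pics/top8.png","pics/o6.png","top",[(wpts(p),(0,0,255))],(120,80,320,230),2)
cv2.imwrite("pics/o56.png",cv2.hconcat([cv2.imread("pics/o5.png"),cv2.imread("pics/o6.png")]))
E
```

```text
fit -455.1 [0.4244 0.4647 0.1347] [-13.13   2.25   2.26]
fit -455.1 [0.4244 0.4647 0.1347] [-13.13   2.25   2.25]
```

View pics/o56.png

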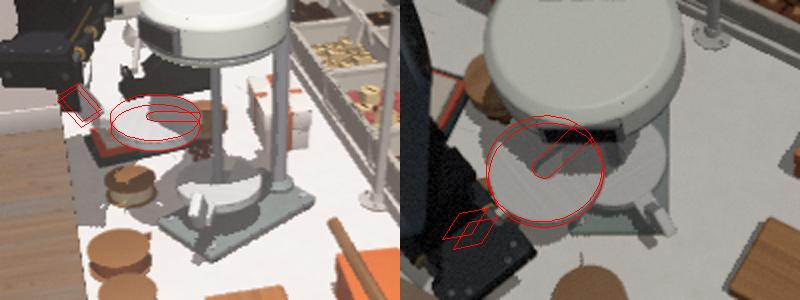

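Call:
{"method": "send_rows", "body": {"motion": [[[0,0,10],0],[[-1,-1,15],0],[[-1,-1,15],0],[[0,0,10],0],[[0,0,4],0]]}}

```text
time_s: 6.78
position: [0.3326, 0.4864, 0.0774]
tcp_rot: [[0.345, 0.938, 0.026], [0.938, -0.346, 0.019], [0.026, 0.018, -0.999]]
force: [-0.2, -0.1, -0.8]
opening: 0.137
```

```bash
python3 mv.py .337 .498 .078 70; python3 snap.py 9 170 100 370 280 4; python3 snap.py 10 120 80 320 260 4 top
python3 - <<'E'
from fitw import *
a=np.radians(-20)
x0=[.337+.094*np.cos(a),.498+.094*np.sin(a),.079,a,0.02,0]
p=fitw("pics/side9.png","pics/top10.png",x0,sp=(.008,.008,.008,.06,.09,.06))
overlay("pics/side9.png","pics/o5.png","side",[(wpts(p),(0,0,255)),(stand(.4905,.44,.5,.28),(0,255,0))],(170,100,370,250),2)
overlay("pics/top10.png","pics/o6.png","top",[(wpts(p),(0,0,255))],(120,80,320,230),2)
cv2.imwrite("pics/o56.png",cv2.hconcat([cv2.imread("pics/o5.png"),cv2.imread("pics/o6.png")]))
E
```

```text
t 6.78 pos [0.3326 0.4864 0.0774] yaw 69.8 tilt [ 0.0262  0.0186 -0.9995] F [-0.2 -0.1 -0.8] open 0.137 q [ 45.   36.4  94.8  -0.4  47.  -24.6]
shift mm [12.4  0.1 -0.2] turn deg -0.2 rad -0.0035
fit -472.9 [0.4231 0.4579 0.0712] [-16.58   0.27   2.9 ]
fit -472.8 [0.4231 0.4579 0.0712] [-16.57   0.23   2.91]
```

View pics/z9.png

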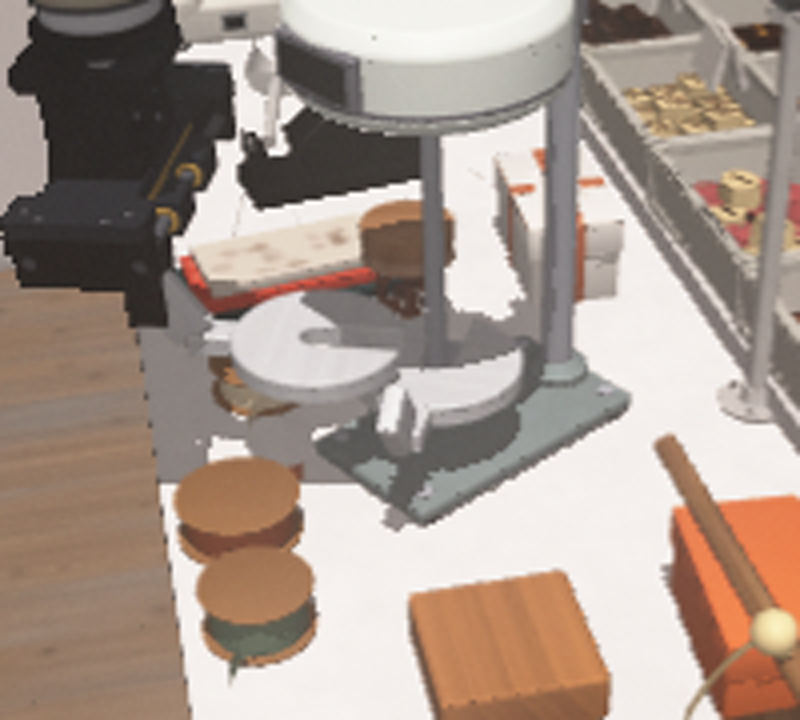

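View pics/o56.png

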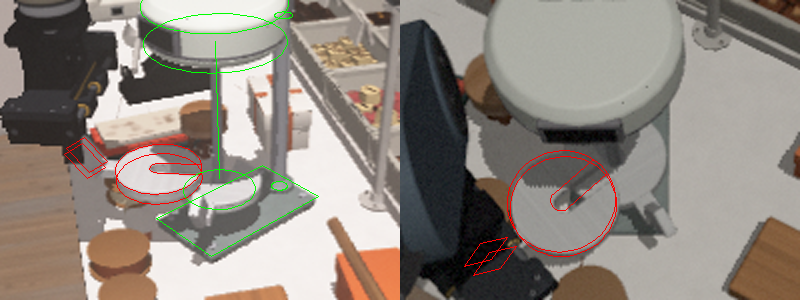

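Call:
{"method": "send_rows", "body": {"motion": [[[5,0,-5],0],[[0,0,0],0],[[0,0,0],0],[[0,0,0],0],[[0,0,0],0]]}}

```text
time_s: 7.3
position: [0.3367, 0.4931, 0.0866]
tcp_rot: [[0.346, 0.938, 0.031], [0.938, -0.346, 0.023], [0.032, 0.021, -0.999]]
force: [0.0, -0.6, -0.4]
opening: 0.133
```

```bash
python3 mv.py .3343 .4915 .081 70; python3 snap.py 11 200 130 330 230 6; python3 snap.py 12 160 110 290 210 6 top
python3 - <<'E'
from fitw import *
a=np.radians(-19)
x0=[.4245,.4625,.077,a,0.01,0.03]
p=fitw("pics/side11.png","pics/top12.png",x0,sp=(.006,.006,.007,.06,.06,.05))
c,s=np.cos(p[3]),np.sin(p[3]);d=np.array([.4895,.44])-p[:2];print("stem in weight",c*d[0]+s*d[1],-s*d[0]+c*d[1])
E
```

```text
t 7.3 pos [0.3367 0.4931 0.0866] yaw 69.77 tilt [ 0.0305  0.0229 -0.9993] F [ 0.  -0.6 -0.4] open 0.133 q [ 45.1  36.   93.6  -0.4  48.3 -24.3]
shift mm [-2.5 -1.8  5.5] turn deg -0.23 rad -0.004
fit -500.7 [0.4265 0.462  0.0837] [-22.43   0.97   2.03]
fit -500.7 [0.4265 0.462  0.0837] [-22.42   0.9    2.04]
stem in weight 0.06664106706422014 0.003673866318074318
```

View pics/z11.png

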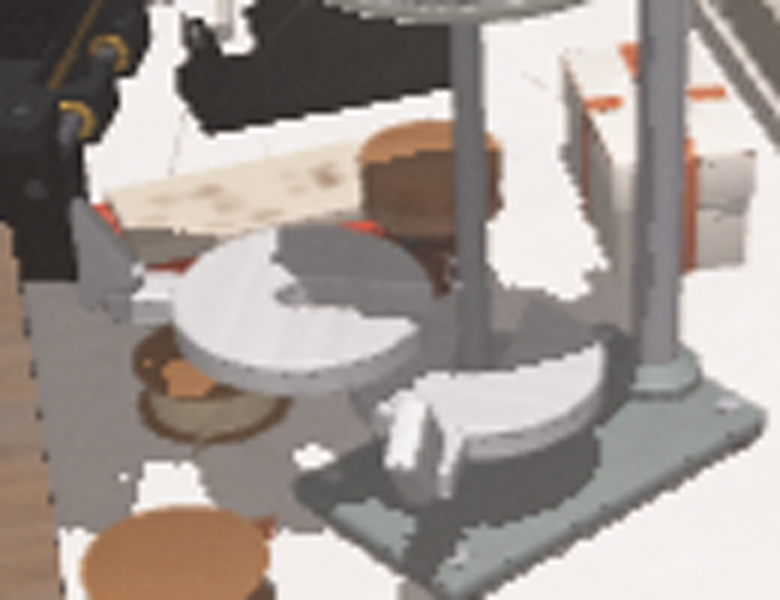

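View pics/z12.png

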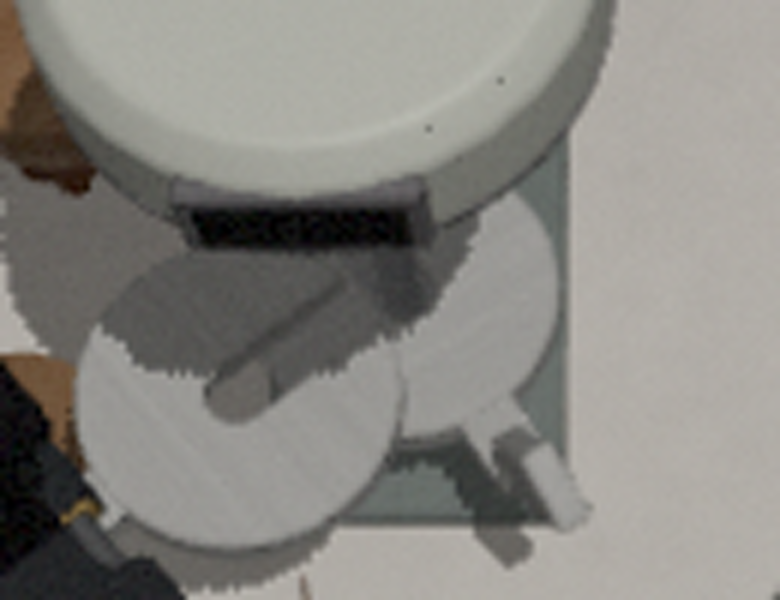

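```bash
python3 - <<'E'
from fit import *
z=.098
def c(u,v): return (160+u/6,110+v/6)
A=[atz("top",c(*q),z)[:2] for q in ((212,385),(348,283),(272,405),(345,350),(240,398))]
for i,j in ((0,1),(2,3)): d=A[j]-A[i];print(A[i],A[j],np.degrees(np.arctan2(d[1],d[0])))
print("slot end mid",A[4])
n=np.array([np.sin(np.radians(20)),np.cos(np.radians(20))])
st=np.array([.4895,.44]); print("lateral walls",[(a@n-st@n)*1000 for a in A])
for zz in (.07,.1,.15,.24): print(zz,((proj("top",[[.4895,.44,zz]])[0]-[160,110])*6).round(), ((proj("side",[[.4895,.44,zz]])[0]-[200,130])*6).round())
E
```

```text
[0.425  0.4678] [0.4742 0.4489] -20.949709526295532
[0.4282 0.4481] [0.4545 0.438 ] -21.043956220723672
slot end mid [0.4255 0.4579]
lateral walls [np.float64(4.022390633251605), np.float64(3.148548662987749), np.float64(-13.348784458361296), np.float64(-13.861917758224207), np.float64(-5.054455221076282)]
0.07 [407. 294.] [475. 357.]
0.1 [397. 253.] [473. 291.]
0.15 [379. 180.] [470. 174.]
0.24 [340.  23.] [463. -56.]
```

Call:
{"method": "send_rows", "body": {"motion": [[[4,0,4],0],[[0,0,0],0],[[0,8,0],0],[[0,8,0],0],[[0,0,0],0]]}}

```text
time_s: 7.82
position: [0.3542, 0.4915, 0.0825]
tcp_rot: [[0.344, 0.938, 0.031], [0.938, -0.345, 0.023], [0.032, 0.021, -0.999]]
force: [-0.1, 0.3, -0.8]
opening: 0.134
```

```bash
cat > chk.py <<'E'
import sys
from fitw import *
k=int(sys.argv[1]);v=list(map(float,sys.argv[2:6]))
p=fitw(f"pics/side{k}.png",f"pics/top{k+1}.png",[v[0],v[1],v[2],np.radians(v[3]),0.01,0.03],sp=(.006,.006,.007,.05,.05,.05))
c,s=np.cos(p[3]),np.sin(p[3]);d=np.array([.4895,.44])-p[:2];print("stem in weight",c*d[0]+s*d[1],-s*d[0]+c*d[1])
E
python3 mv.py .3343 .4915 .081 70; python3 snap.py 13 200 130 330 230 6; python3 snap.py 14 160 110 290 210 6 top;python3 - <<'E'
from rig import bot
import numpy as np,subprocess
p=bot.read_state()["position"];a=np.radians(-21)
print(subprocess.run(["python3","chk.py","13",str(p[0]+.095*np.cos(a)),str(p[1]+.095*np.sin(a)),str(p[2]-.002),"-21"],capture_output=True,text=True).stdout)
E
```

```text
t 7.82 pos [0.3542 0.4915 0.0825] yaw 69.87 tilt [ 0.0306  0.0227 -0.9993] F [-0.1  0.3 -0.8] open 0.134 q [ 43.8  36.8  92.4  -0.4  48.6 -25.8]
shift mm [ -6.9 -18.7   0.9] turn deg -0.13 rad -0.0023
fit -446.4 [0.4426 0.4628 0.078 ] [-20.93   3.44   3.59]
fit -446.5 [0.4427 0.4628 0.078 ] [-20.95   3.44   3.62]
stem in weight 0.05189416383491522 -0.004537449683884361
```

View pics/z13.png

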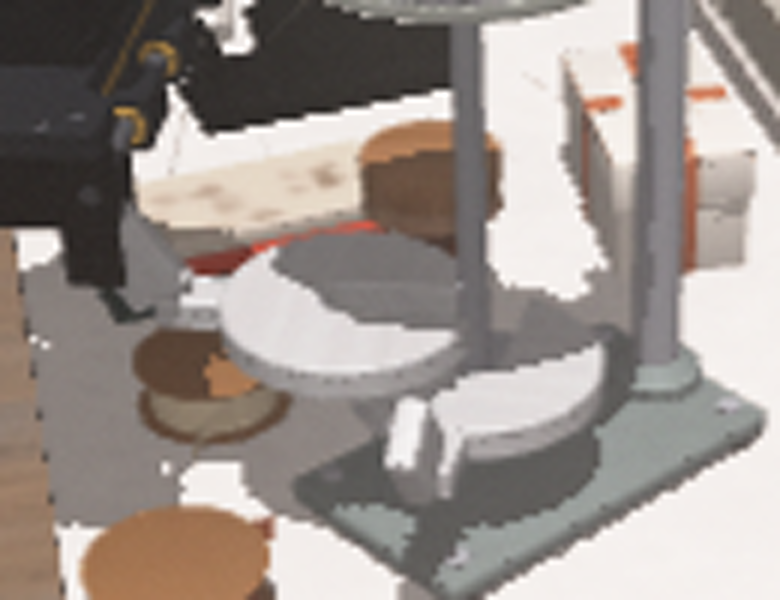

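View pics/z14.png

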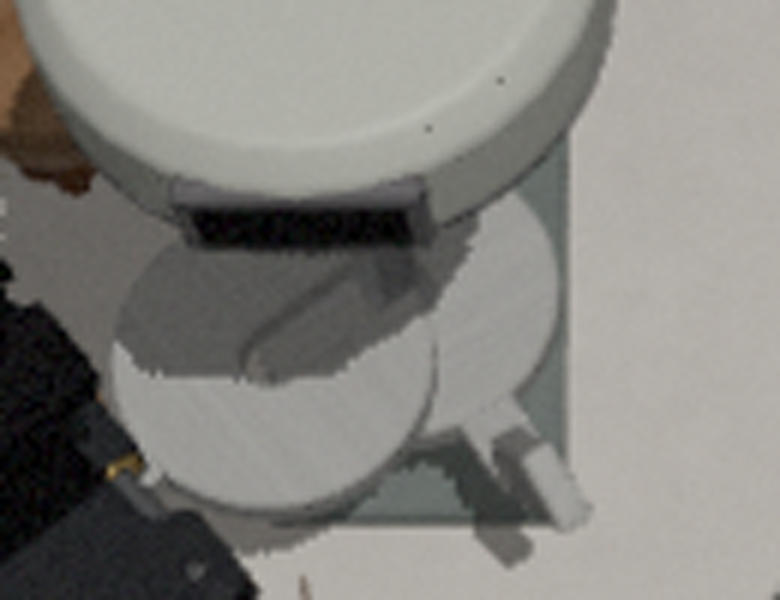

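```bash
python3 - <<'E'
import cv2,numpy as np
im=cv2.imread("pics/top14.png")[135:185,190:250]
im=cv2.resize(im,None,fx=12,fy=12,interpolation=cv2.INTER_CUBIC)
im=np.clip((im.astype(float)-40)*2.2,0,255).astype(np.uint8)
cv2.imwrite("pics/z15.png",im)
E
```

```text
(no output)
```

View pics/z15.png

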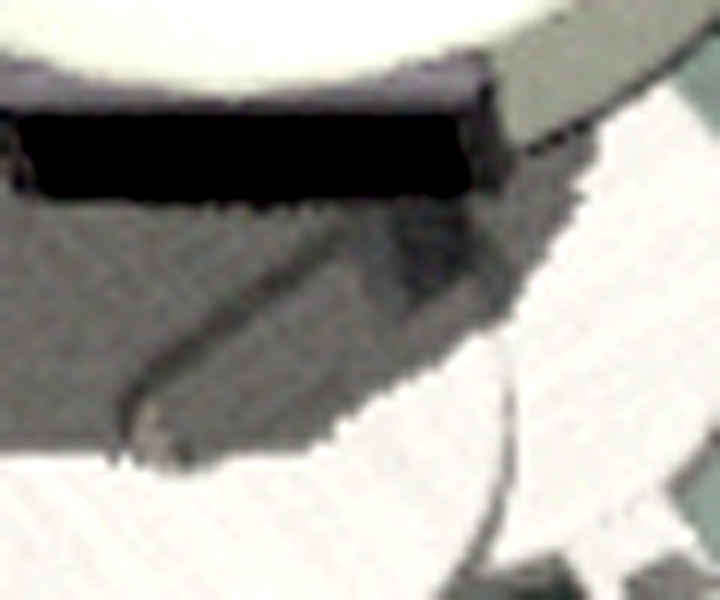

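```bash
python3 - <<'E'
from fit import *
def c(u,v): return (190+u/12,135+v/12)
for z in (.092,.096):
  A=[atz("top",c(*q),z)[:2] for q in ((128,382),(325,232))]
  d=A[1]-A[0];print(A,np.degrees(np.arctan2(d[1],d[0])))
  n=np.array([np.sin(np.radians(20.5)),np.cos(np.radians(20.5))])
  for st in ((.4895,.44),(.4888,.4413)): print("left wall minus stem lateral",[(a-np.array(st))@n*1000 for a in A])
E
```

```text
[array([0.4439, 0.4691]), array([0.4804, 0.4556])] -20.4167748167181
left wall minus stem lateral [np.float64(11.337639947285458), np.float64(11.394207707677298)]
left wall minus stem lateral [np.float64(10.365111268144139), np.float64(10.42167902853598)]
[array([0.4427, 0.4677]), array([0.479 , 0.4541])] -20.416774816718068
left wall minus stem lateral [np.float64(9.523009074602712), np.float64(9.579288533115935)]
left wall minus stem lateral [np.float64(8.550480395461392), np.float64(8.606759853974618)]
```

Call:
{"method": "send_rows", "body": {"motion": [[[0,5,0],0],[[0,5,0],0],[[0,4,0],0],[[0,0,0],0],[[0,0,0],0]]}}

```text
time_s: 8.33
position: [0.3675, 0.4857, 0.0826]
tcp_rot: [[0.345, 0.938, 0.029], [0.938, -0.346, 0.022], [0.031, 0.02, -0.999]]
force: [1.1, 0.1, -0.2]
opening: 0.135
```

```bash
python3 mv.py .3805 .4815 .08 70; python3 snap.py 16 180 110 330 230 5; python3 snap.py 17 160 110 290 210 6 top
```

```text
t 8.33 pos [0.3675 0.4857 0.0826] yaw 69.82 tilt [ 0.0289  0.0219 -0.9993] F [ 1.1  0.1 -0.2] open 0.135 q [ 42.5  37.   91.9  -0.3  49.  -27.1]
shift mm [ 0.5 13.6  2.9] turn deg -0.18 rad -0.0032
```

View pics/z16.png

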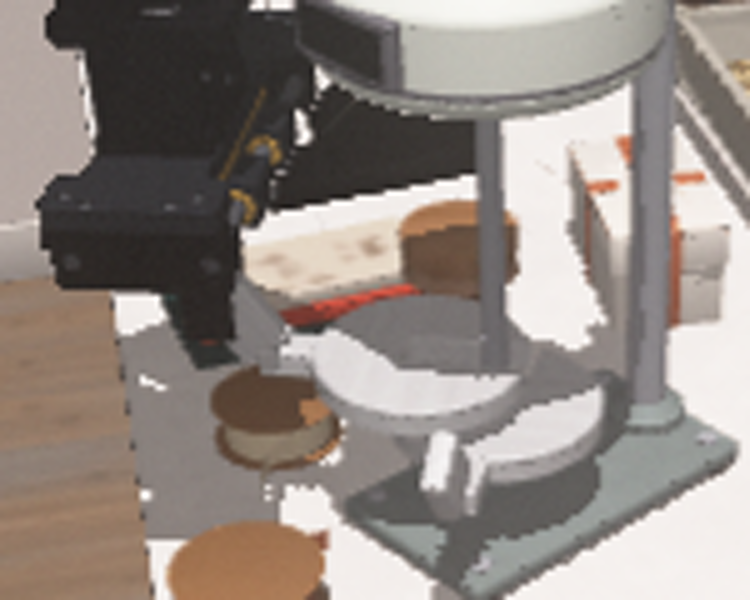

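View pics/z17.png

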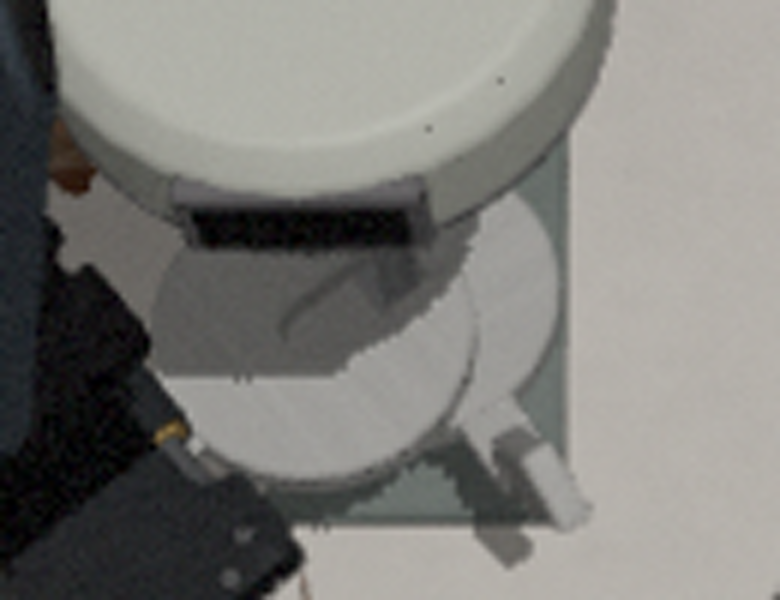

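Call:
{"method": "send_rows", "body": {"motion": [[[0,4,1],0],[[0,4,1],0],[[0,2,1],0],[[0,0,0],0],[[0,0,0],0]]}}

```text
time_s: 8.85
position: [0.3773, 0.4822, 0.0795]
tcp_rot: [[0.344, 0.939, 0.029], [0.939, -0.345, 0.022], [0.03, 0.019, -0.999]]
force: [0.0, -0.3, -0.7]
opening: 0.133
```

```bash
python3 mv.py .3805 .4815 .077 70; python3 snap.py 18 180 60 330 220 4.5; python3 snap.py 19 130 70 290 210 5 top
```

```text
t 8.85 pos [0.3773 0.4822 0.0795] yaw 69.88 tilt [ 0.0287  0.0218 -0.9994] F [ 0.  -0.3 -0.7] open 0.133 q [ 41.6  37.5  91.5  -0.2  49.  -28.1]
shift mm [0.4 3.2 2.6] turn deg -0.12 rad -0.0021
```

View pics/z18.png

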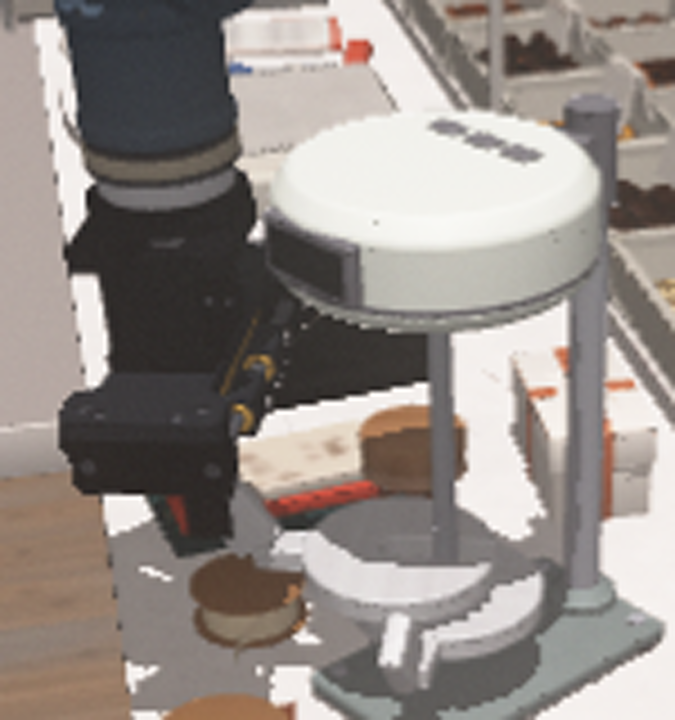

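View pics/z19.png

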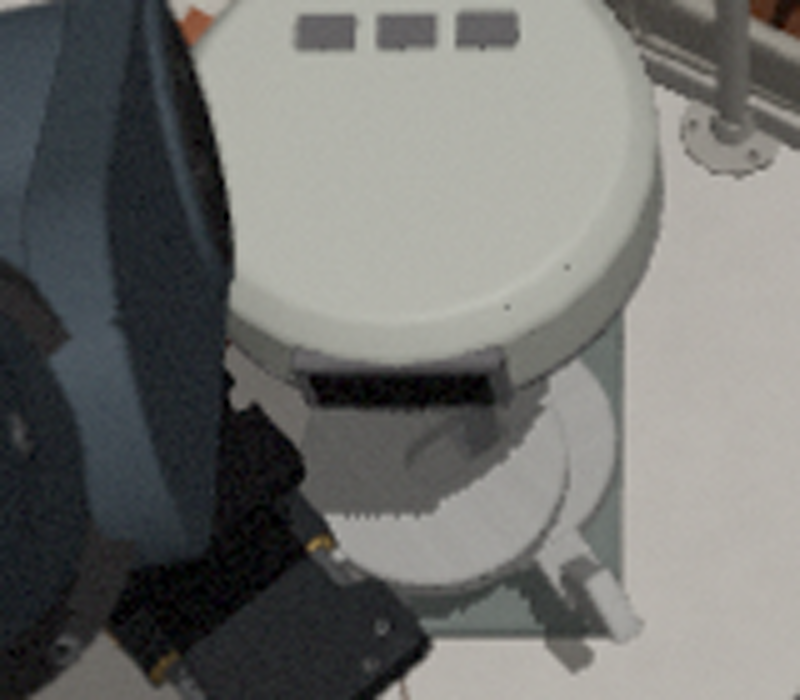

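Call:
{"method": "send_rows", "body": {"motion": [[[0,4,1],0],[[0,3,1],0],[[0,0,1],0],[[0,0,1],0],[[0,0,0],0]]}}

```text
time_s: 9.37
position: [0.3844, 0.4798, 0.0754]
tcp_rot: [[0.343, 0.939, 0.029], [0.939, -0.344, 0.022], [0.03, 0.019, -0.999]]
force: [0.4, 0.3, -1.6]
opening: 0.134
```

```bash
python3 mv.py .3825 .4805 .072 70; python3 snap.py 20 180 60 330 220 4.5
```

```text
t 9.37 pos [0.3844 0.4798 0.0754] yaw 69.91 tilt [ 0.0287  0.0219 -0.9993] F [ 0.4  0.3 -1.6] open 0.134 q [ 41.   38.   91.3  -0.2  48.7 -28.8]
shift mm [-0.1 -2.1  3.3] turn deg -0.09 rad -0.0016
```

View pics/z20.png

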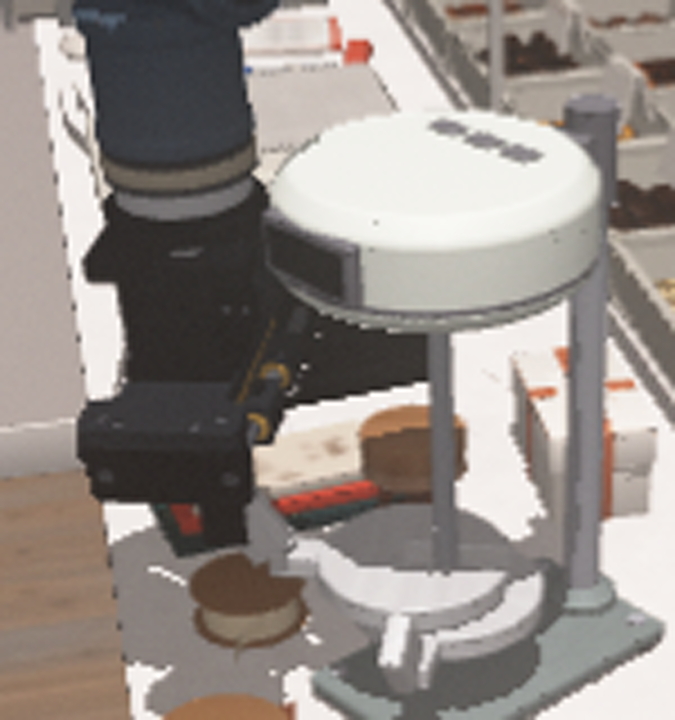

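Call:
{"method": "send_rows", "body": {"motion": [[[0,0,1.5],0],[[0,0,1.5],0],[[0,0,1],0],[[0,0,0],0],[[0,0,0],0]]}}

```text
time_s: 9.83
position: [0.3845, 0.4802, 0.0718]
tcp_rot: [[0.343, 0.939, 0.03], [0.939, -0.343, 0.022], [0.031, 0.02, -0.999]]
force: [-0.9, 0.2, 1.7]
opening: 0.137
```

```bash
python3 mv.py .3844 .4798 .07 70; python3 snap.py 21 200 130 330 230 6
```

```text
t 9.83 pos [0.3845 0.4802 0.0718] yaw 69.95 tilt [ 0.0297  0.0221 -0.9993] F [-0.9  0.2  1.7] open 0.137 q [ 41.   38.3  91.4  -0.2  48.3 -28.8]
shift mm [-0.4 -0.   1.8] turn deg -0.05 rad -0.0008
```

View pics/z21.png

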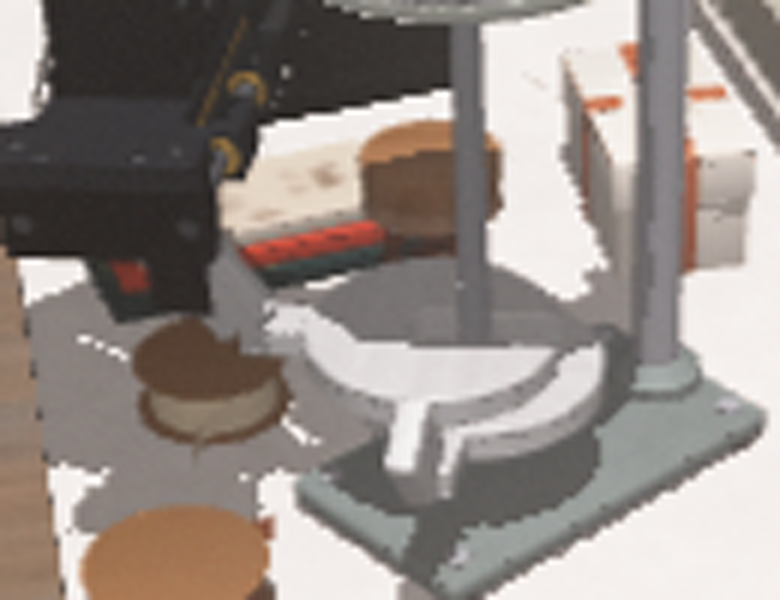

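Call:
{"method": "send_rows", "body": {"motion": [[[0,0,0],0],[[0,0,0],0],[[0,0,0],0],[[0,0,0],0],[[0,0,0],0]], "gripper": 0.6}}

```text
time_s: 10.3
position: [0.3851, 0.4807, 0.0721]
tcp_rot: [[0.342, 0.939, 0.031], [0.939, -0.343, 0.024], [0.033, 0.021, -0.999]]
force: [-0.0, -0.1, -0.0]
opening: 0.376
```

```bash
python3 mv.py .3844 .4798 .07 70; python3 snap.py 22 200 130 330 230 6
```

```text
t 10.3 pos [0.3851 0.4807 0.0721] yaw 69.96 tilt [ 0.031   0.0236 -0.9992] F [-0.  -0.1 -0. ] open 0.376 q [ 41.   38.3  91.3  -0.2  48.2 -28.8]
shift mm [-1.2 -0.3  2. ] turn deg -0.04 rad -0.0007
```

View pics/z22.png

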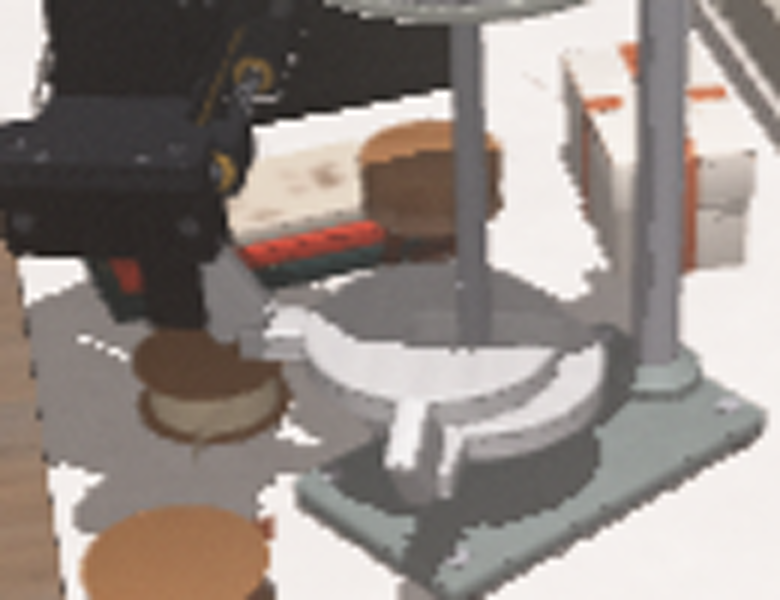

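Call:
{"method": "send_rows", "body": {"motion": [[[0,-6,0],0],[[0,-12,0],0],[[0,-14,0],0],[[0,-8,0],0],[[0,0,0],0]]}}

```text
time_s: 10.77
position: [0.3433, 0.4955, 0.0709]
tcp_rot: [[0.344, 0.939, 0.03], [0.939, -0.344, 0.023], [0.032, 0.02, -0.999]]
force: [-0.0, -0.3, -0.7]
opening: 0.402
```

```bash
python3 mv.py .343 .4955 .064 70; python3 snap.py 23 200 130 330 230 6
```

```text
t 10.77 pos [0.3433 0.4955 0.0709] yaw 69.89 tilt [ 0.03    0.0233 -0.9993] F [-0.  -0.3 -0.7] open 0.402 q [ 44.8  37.6  93.3  -0.4  47.  -24.8]
shift mm [-0.3 -0.4  6.9] turn deg -0.11 rad -0.0019
```

View pics/z23.png

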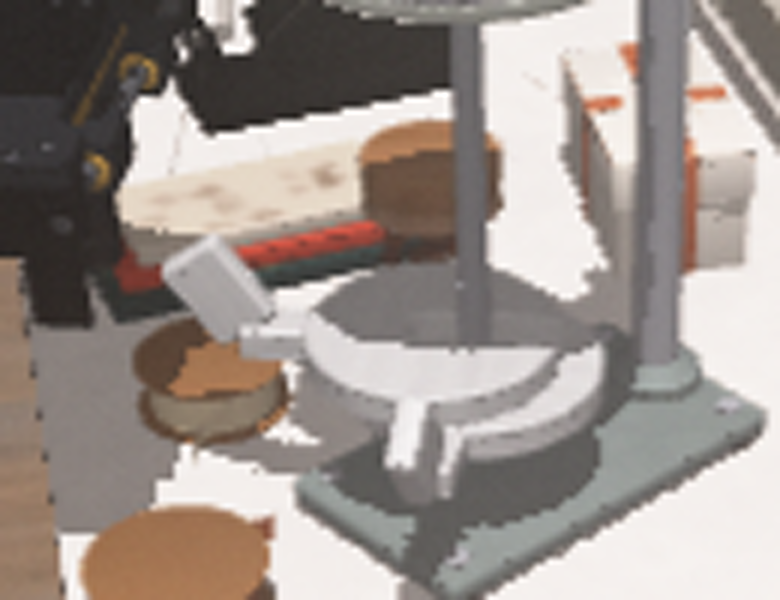

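Call:
{"method": "send_rows", "body": {"motion": [[[0,0,4],0],[[0,0,3],0],[[0,0,0],0],[[0,0,0],0],[[0,0,0],0]], "gripper": 1}}

```text
time_s: 11.23
position: [0.3442, 0.496, 0.0632]
tcp_rot: [[0.342, 0.939, 0.031], [0.939, -0.343, 0.024], [0.033, 0.021, -0.999]]
force: [0.3, 0.3, -0.0]
opening: 0.106
```

Call:
{"method": "send_rows", "body": {"motion": [[[0,5,0],0],[[0,7,0],0],[[0,5,0],0],[[0,0,0],0],[[0,0,0],0]]}}

```text
time_s: 11.65
position: [0.3638, 0.4892, 0.0637]
tcp_rot: [[0.344, 0.938, 0.032], [0.938, -0.345, 0.024], [0.034, 0.022, -0.999]]
force: [-0.2, -0.0, 0.3]
opening: 0.006
```

```bash
python3 mv.py .379 .482 .064 70; python3 snap.py 24 200 130 330 230 6; python3 snap.py 25 130 70 290 210 5 top
```

```text
t 11.65 pos [0.3638 0.4892 0.0637] yaw 69.86 tilt [ 0.0325  0.024  -0.9992] F [-0.2 -0.   0.3] open 0.006 q [ 43.   38.6  92.6  -0.4  46.5 -26.6]
shift mm [-1.5 16.7 -0. ] turn deg -0.14 rad -0.0024
```

View pics/z24.png

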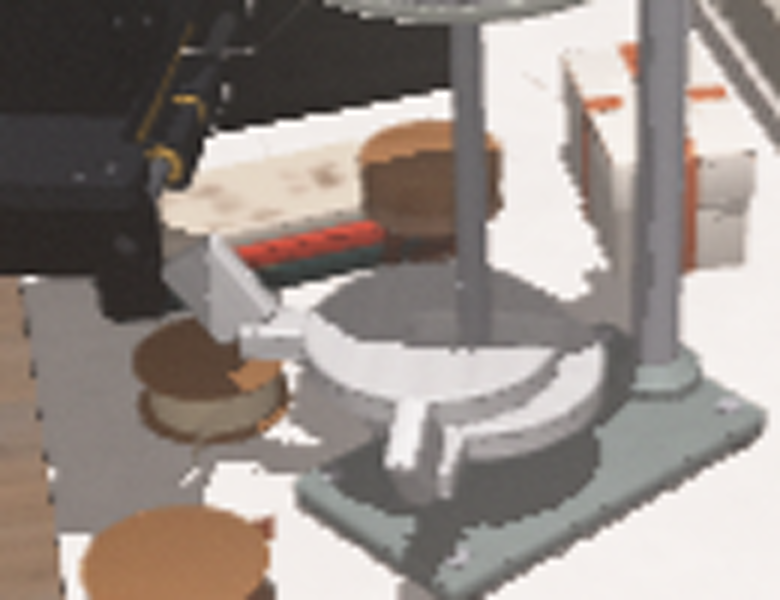

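View pics/z25.png

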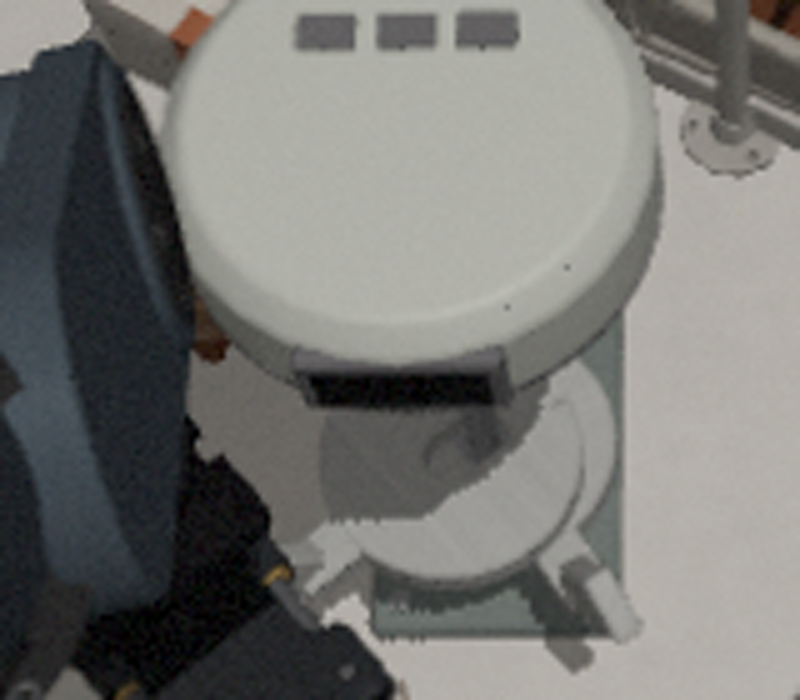

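Call:
{"method": "send_rows", "body": {"motion": [[[0,4,0],0],[[0,4,0],0],[[0,4,0],0],[[0,3,0],0],[[0,0,0],0]]}}

```text
time_s: 12.17
position: [0.3777, 0.4836, 0.0639]
tcp_rot: [[0.343, 0.939, 0.031], [0.939, -0.344, 0.024], [0.033, 0.021, -0.999]]
force: [-0.3, -0.4, 0.1]
opening: 0.006
```

```bash
python3 mv.py .379 .4835 .064 70; python3 snap.py 26 180 80 330 230 5; python3 snap.py 27 130 70 290 210 5 top
```

```text
t 12.17 pos [0.3777 0.4836 0.0639] yaw 69.93 tilt [ 0.031   0.0235 -0.9992] F [-0.3 -0.4  0.1] open 0.006 q [ 41.7  38.8  91.9  -0.2  47.  -28.1]
shift mm [ 0.3  1.3 -0.1] turn deg -0.07 rad -0.0012
```

View pics/z26.png

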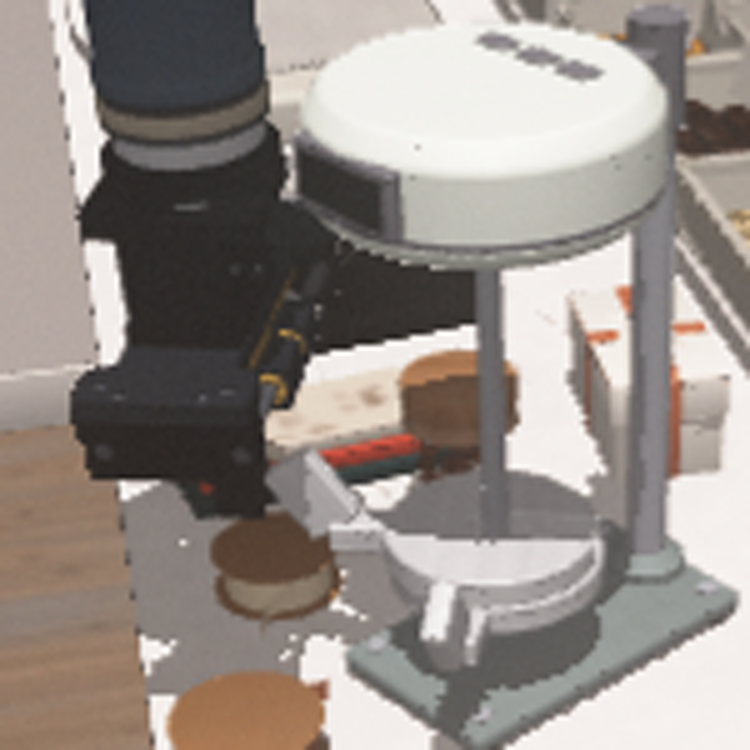

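View pics/z27.png

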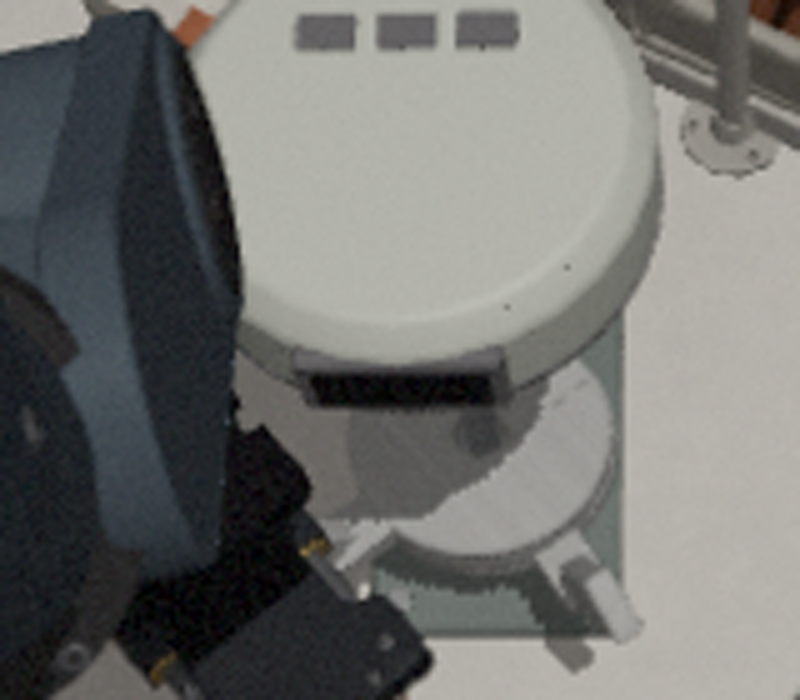

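Call:
{"method": "send_rows", "body": {"motion": [[[0,2,0],0],[[0,0,0],0],[[0,-6,0],0],[[0,-12,0],0],[[0,-15,0],0]]}}

```text
time_s: 12.68
position: [0.3496, 0.4947, 0.0635]
tcp_rot: [[0.346, 0.938, 0.033], [0.938, -0.347, 0.025], [0.035, 0.023, -0.999]]
force: [-0.2, 0.8, 0.5]
opening: 0.006
```

Call:
{"method": "send_rows", "body": {"motion": [[[0,-20,0],0],[[0,-25,0],0],[[0,-30,-5],0],[[0,-30,-10],0],[[0,-20,-10],0]]}}

```text
time_s: 13.1
position: [0.2231, 0.5377, 0.0839]
tcp_rot: [[0.35, 0.936, 0.03], [0.936, -0.35, 0.021], [0.03, 0.021, -0.999]]
force: [0.1, 0.7, 0.6]
opening: 0.005
```

```bash
python3 mv.py .379 .4835 .064 70; python3 snap.py 28 200 130 330 230 6; python3 snap.py 29 160 110 290 210 6 top
python3 - <<'E'
from fitw import *
def rep(p,n): print(n)
for nm,z,y in (("loose",.07,-20.5),):
  p=fitw("pics/side28.png","pics/top29.png",[.489,.4405,z,np.radians(y),0,0],sp=(.01,.01,.006,.1,.06,.06))
from rig import recognise,place_of
for n in ("side","top"):
  for t in ("loose_weight","hung_weight","loose_weight_slot","hanger_foot"): print(n,t,[(d["xy"],d["p"]) for d in place_of(n,t)][:2])
E
```

```text
t 13.1 pos [0.2231 0.5377 0.0839] yaw 69.52 tilt [ 0.03    0.021  -0.9993] F [0.1 0.7 0.6] open 0.005 q [ 56.9  35.4  95.6  -1.1  47.  -11.9]
shift mm [  3.2 164.5  23.5] turn deg -0.48 rad -0.0083
fit -470.3 [0.4905 0.4447 0.0666] [-14.77  -0.34   1.83]
fit -470.3 [0.4905 0.4448 0.0668] [-14.77  -0.03   1.88]
side loose_weight [([278.3, 191.3], 0.74)]
side hung_weight [([279.2, 191.8], 0.55)]
side loose_weight_slot [([299.5, 187.1], 0.83)]
side hanger_foot [([277.3, 198.9], 0.67)]
top loose_weight [([227.0, 157.3], 0.64), ([249.0, 139.8], 0.51)]
top hung_weight [([226.8, 161.9], 0.9)]
top loose_weight_slot [([249.2, 141.2], 0.82)]
top hanger_foot [([225.9, 156.8], 0.59)]
```

View pics/z28.png

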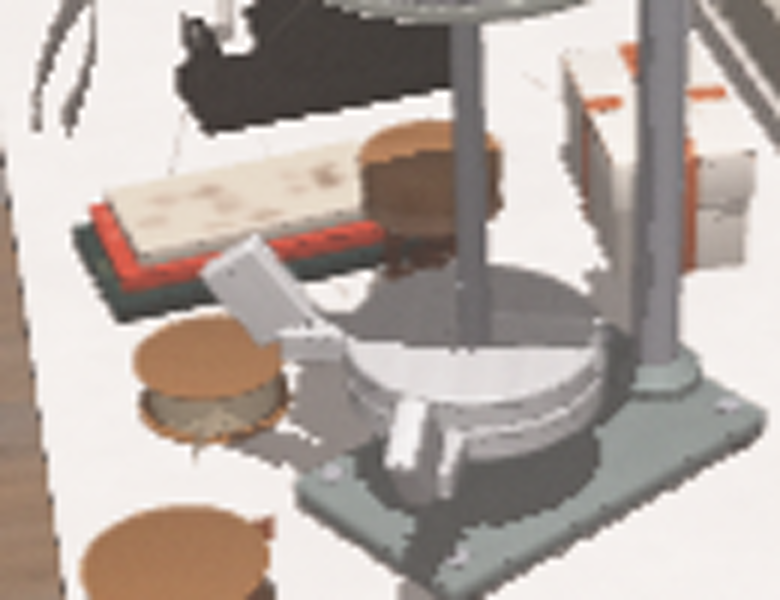

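View pics/z29.png

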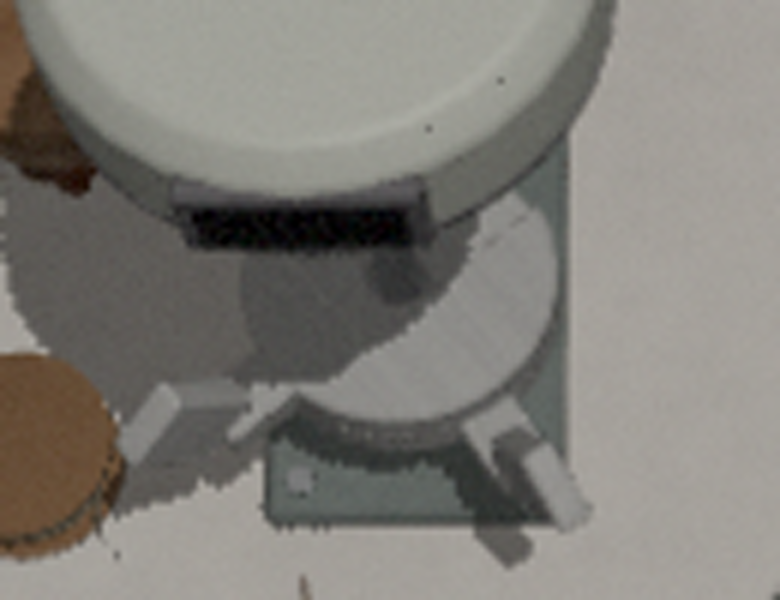

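```bash
python3 - <<'E'
from fit import *
st=np.array([.489,.4405])
P,e=tri((299.5,187.1),(249.2,141.2));print("slot",P,e,np.degrees(np.arctan2(*(P[:2]-st)[::-1])),np.linalg.norm(P[:2]-st))
c=lambda u,v:(160+u/6,110+v/6)
# slot walls mouth top view z=.084
for q in ((478,245),(525,210),(470,262),(265,405),(150,420)):
    for z in (.084,):
        p=atz("top",c(*q),z if q[0]>300 else (.08 if q[0]>200 else .11))[:2];print(q,p,np.degrees(np.arctan2(*(p-st)[::-1])),np.linalg.norm(p-st))
for n,q,z in (("top",c(490,430),.063),("top",c(560,480),.1)):
    p=atz(n,q,z)[:2];print("hung grip",p,np.degrees(np.arctan2(*(p-st)[::-1])),np.linalg.norm(p-st))
for n,a,b in (("lw",(278.3,191.3),(227,157.3)),("hw",(279.2,191.8),(226.8,161.9)),("foot",(277.3,198.9),(225.9,156.8))): print(n,tri(a,b))
for lw,hw in ((-20,62),):
  it=[(weight(.4885,.4410,np.radians(lw),.07),(0,0,255)),(weight(.489,.4405,np.radians(hw),.056),(255,0,255))]
  overlay("pics/side28.png","pics/o7.png","side",it,(210,150,310,250),4)
  overlay("pics/top29.png","pics/o8.png","top",it,(175,120,275,220),4)
cv2.imwrite("pics/o78.png",cv2.hconcat([cv2.imread("pics/o7.png"),cv2.imread("pics/o8.png")]))
E
```

```text
slot [0.5343 0.4187 0.0836] 0.0038715393518802916 -25.71251805630877 0.0503309860469251
(478, 245) [0.51   0.4245] -37.37353824018667 0.02638344994429497
(525, 210) [0.5277 0.4176] -30.633173976169328 0.04499979975249596
(470, 262) [0.5036 0.4237] -48.90488944275546 0.022281651506739778
(265, 405) [0.4321 0.4563] 164.44650717107052 0.0590148652919322
(150, 420) [0.4031 0.4736] 158.91974534896207 0.09205303699661813
hung grip [0.4639 0.395 ] -118.90994465187572 0.05195767781653685
hung grip [0.4486 0.3584] -116.23870088045595 0.09148725931172272
lw (array([0.4911, 0.4453, 0.063 ]), np.float64(0.005865803671442929))
hw (array([0.4879, 0.4416, 0.062 ]), np.float64(0.003753973782777738))
foot (array([0.4948, 0.4556, 0.0367]), np.float64(0.015857962721456367))
```

View pics/o78.png

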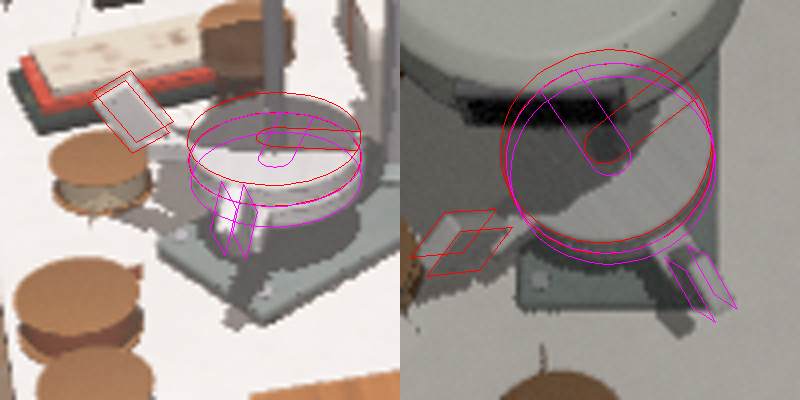

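```bash
python3 - <<'E'
from rig import bot,place_of,capture
import cv2,numpy as np
c=capture("side");a=cv2.imread("pics/side28.png")
print("change in weight area",np.abs(c["image"][140:240,230:320].astype(int)-a[140:240,230:320]).mean())
for n in ("side","top"):
  if n=="top": capture("top")
  for t in ("ribbon_sage","ribbon_copper"): print(n,t,[(d["xy"],d["p"]) for d in place_of(n,t)][:1])
s=bot.read_state();print(s["time_s"],np.abs(s["qvel"]).max(),s["force"])
print(bot.hand_in())
E
```

```text
change in weight area 0.8168518518518518
side ribbon_sage [([232.3, 256.0], 0.56)]
side ribbon_copper [([229.9, 230.1], 0.56)]
top ribbon_sage [([258.3, 251.6], 0.56)]
top ribbon_copper [([212.2, 230.7], 0.55)]
13.9 0.2847730145347726 [-0.28329365 -0.25911995 -0.72310062]
the job is handed in; nothing more can be done
None
```

The job is handed in at about 13.9 s of the 48 s allowed. The loose weight now sits on the hanger stem, flat on top of the hung weight. I gripped it by its flat grip, lifted it off the rest and slid its slot onto the stem. I let it go about 17 mm short of home so the wrist would clear the scale head. I then pushed it the rest of the way with closed fingers and backed the arm clear.

**Last checks before handing in:**
- **Position:** overlaid outlines in both cameras put both discs within about 2 mm of the stem's axis. The looser edge fit and the network put the loose weight about 5 mm off, still inside the 10 mm limit.
- **Flatness:** the weight looks flat in the pictures. The edge fit gave about 2 degrees of tilt and an underside near 67 mm (70 mm expected); that fit is only good to a few mm.
- **Slots:** the loose slot points to about -20 to -25 degrees and the hung one to about +62, so they are roughly 82 to 88 degrees apart.
- **Rest and contact:** the weight did not visibly move between the last two pictures. The tool was about 0.28 m from the stem, reading only background force (under 1 N).
- **Ribbon spools:** network positions changed by 2–4 pixels (a few mm, the detector's own scatter), and I never touched them.

**Disagreements:**
- In the pictures the fingertips stood about 22 mm higher than the reported TCP, so I set heights from the pictures.
- The tool tilted by about 2 degrees over the run.
- The network's hanger foot position was poor, off by about 16 mm, so I relied on the stand's outline instead.

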